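# Load the pigment jar shaker and start it

## Task

Load every pigment jar on the table into the shaker, one after another from the smallest to the largest, each into the nest of its own size (one pip for the smallest size to four pips for the largest; the nest of a missing jar stays empty). Slide each jar along the deck under the lips and past the sprung roller until the roller snaps in behind it and the jar stands fully home against fence, stop and roller. Only when all jars are in, push the start lever fully over, away from the side where the jars go in, and leave the other things on the table where they are.

Things in the scene. Friction and masses are not known exactly. Their poses are not given: they have to be found in the camera images.
- shaker: White slim shaker fixed to the table, flat deck top 25 mm above it. Origin at table height under the line of nests; the deck spans x = -86 to 44, y = -190 to 250 mm. +x: the direction in which jars slide in; z up. Four nests in any order along y, 90 mm apart, all facing as the shaker does; start lever at the +y end. A jar is stood on the deck before the mouth and slid in along +x.
- dock1: Nest 1 (one black pip beside the stop) for the 32 mm jar foot. Origin: on the deck top, where the centre of the jar's underside lies when home; x = slide-in direction, z up. Contacts on the foot: fence face y = -16 mm (from x = -24 to 10), stop post at x = +16, sprung roller. Lips of fence and stop reach 4 mm over the foot, 9.5 to 12.5 mm above the deck: no way in from above.
- latch1 (a joint): Travel (m) of nest 1's black slippery sprung roller (10 mm diameter, under 14 mm high) along +y: 0 empty, about 0.0025 with the jar home, 0.011 as it passes. Roller axis, jar home: x = -17, y = 13 mm of the nest. A jar at y = 0 meets it at about x = -32; past -17 it starts to push the jar home. 150 N/m, 0.9 N at rest; sliding in takes 2 to 5 N, pulling out along -x frees the jar.
- jar1: Loose footed glass pigment jar, white with a black lid, number 1 of four by size: height 48 mm, foot disc 32 mm in diameter and 6.5 mm high, above it a straight body 20 mm in diameter (the place to grip), 110 g or so. Origin: centre of the underside, z up. None if this jar is absent at this start. It belongs in nest 1.
- dock2: Nest 2 (two black pips beside the stop) for the 40 mm jar foot. Origin: on the deck top, where the centre of the jar's underside lies when home; x = slide-in direction, z up. Contacts on the foot: fence face y = -20 mm (from x = -30 to 12), stop post at x = +20, sprung roller. Lips of fence and stop reach 4 mm over the foot, 9.5 to 12.5 mm above the deck: no way in from above.
- latch2 (a joint): Travel (m) of nest 2's black slippery sprung roller (10 mm diameter, under 14 mm high) along +y: 0 empty, about 0.0025 with the jar home, 0.012 as it passes. Roller axis, jar home: x = -20, y = 15 mm of the nest. A jar at y = 0 meets it at about x = -38; past -20 it starts to push the jar home. 150 N/m, 0.9 N at rest; sliding in takes 2 to 5 N, pulling out along -x frees the jar.
- jar2: Loose footed glass pigment jar, white with a black lid, number 2 of four by size: height 54 mm, foot disc 40 mm in diameter and 6.5 mm high, above it a straight body 28 mm in diameter (the place to grip), 140 g or so. Origin: centre of the underside, z up. None if this jar is absent at this start. It belongs in nest 2.
- dock3: Nest 3 (three black pips beside the stop) for the 48 mm jar foot. Origin: on the deck top, where the centre of the jar's underside lies when home; x = slide-in direction, z up. Contacts on the foot: fence face y = -24 mm (from x = -36 to 14), stop post at x = +24, sprung roller. Lips of fence and stop reach 4 mm over the foot, 9.5 to 12.5 mm above the deck: no way in from above.
- latch3 (a joint): Travel (m) of nest 3's black slippery sprung roller (10 mm diameter, under 14 mm high) along +y: 0 empty, about 0.0025 with the jar home, 0.014 as it passes. Roller axis, jar home: x = -23, y = 18 mm of the nest. A jar at y = 0 meets it at about x = -45; past -23 it starts to push the jar home. 150 N/m, 0.9 N at rest; sliding in takes 2 to 5 N, pulling out along -x frees the jar.
- jar3: Loose footed glass pigment jar, white with a black lid, number 3 of four by size: height 60 mm, foot disc 48 mm in diameter and 6.5 mm high, above it a straight body 36 mm in diameter (the place to grip), 170 g or so. Origin: centre of the underside, z up. None if this jar is absent at this start. It belongs in nest 3.
- dock4: Nest 4 (four black pips beside the stop) for the 56 mm jar foot. Origin: on the deck top, where the centre of the jar's underside lies when home; x = slide-in direction, z up. Contacts on the foot: fence face y = -28 mm (from x = -42 to 17), stop post at x = +28, sprung roller. Lips of fence and stop reach 4 mm over the foot, 9.5 to 12.5 mm above the deck: no way in from above.
- latch4 (a joint): Travel (m) of nest 4's black slippery sprung roller (10 mm diameter, under 14 mm high) along +y: 0 empty, about 0.0025 with the jar home, 0.015 as it passes. Roller axis, jar home: x = -26, y = 20 mm of the nest. A jar at y = 0 meets it at about x = -51; past -26 it starts to push the jar home. 150 N/m, 0.9 N at rest; sliding in takes 2 to 5 N, pulling out along -x frees the jar.
- jar4: Loose footed glass pigment jar, white with a black lid, number 4 of four by size: height 66 mm, foot disc 56 mm in diameter and 6.5 mm high, above it a straight body 44 mm in diameter (the place to grip), 200 g or so. Origin: centre of the underside, z up. None if this jar is absent at this start. It belongs in nest 4.
- start (a joint): Start lever of the shaker, in rad: 0 leaning towards the mouths' side (-x of the shaker; off), 1.0 fully over in the shaker's +x (on). It stays where it is left and moves with a light push on its shaft.
- start_tip (a point): Tip of the start lever, the centre of a black ball 26 mm in diameter on a 10 mm steel rod; the pivot, on a grey block 25 mm high on the deck, is 47 mm above the table, 60 mm from this point, and its axis is the shaker's y.
- dropper: Bystander, to be left alone: small amber dropper bottle, 26 mm in diameter, 70 mm high; origin at the centre of its underside.
- cartridges: Bystander, to be left alone: black needle-cartridge box 50 x 30 x 30 mm; origin at the centre of its underside.
- cup: Bystander, to be left alone: white cup, 72 mm across, 75 mm high; origin at the centre of its underside.
- brush: Bystander, to be left alone: brush 150 mm long, lying; origin on its underside, near its middle.
- bowl: Bystander, to be left alone: white bowl, 90 mm across, 40 mm high; origin at the centre of its underside.
- calliper: Bystander, to be left alone: steel brow calliper 120 mm long and 6 mm thick, lying; origin at the centre of its underside.

How it is judged:
By the outcome, as a careful person would: the job done as asked, in the order asked, and still so for the second after the job is handed in, with the robot touching nothing.
Of jar1, jar2, jar3, jar4 only 3 to 4 are there at a start; the rules pass over those that are not, and their reading is None.
At some moment in a run one of jar1, jar2, jar3, jar4 may be knocked a few centimetres aside while the robot is not near it.
It also fails if it takes over 210 s, if anything falls off the work surface, if the arm or the gripper's body presses on something with over 40 N, if the wrist force passes 120 N, or if a joint passes its speed limit or range.

## Robot

A 6-joint arm with a two-finger parallel gripper is mounted at the origin on the work surface. World frame = base frame: x ahead of the robot, y to its left, z up, the work surface at z = 0. Lengths are in m, angles in rad, forces in N, time in s.
With the tool pointing down it reaches from about 0.275 to 0.725 m from the base axis. Payload 15.9 kg.
Tool frame: the origin (TCP) lies midway between the tips of the shut fingers; the grasp point (between the pads) lies 19 mm behind it; z points along the fingers, y is the line along which they close (so a half turn about z gives the same grasp; the last joint's range is limited). The gripper opens to 85 mm and grips with 20 to 120 N. Pads are 22 mm wide; open, the fingers measure 114 mm over their backs; the gripper's body (76 mm by 85 mm) begins 54 mm behind the grasp point. The pads swing forward as they close: fully open they stand 13 mm farther back than shut.
Start: joints at [1.303, 0.213, -0.034, 1.323, 0, 1.571], TCP at [0.132, 0.482, 0.231] pointing down, gripper open.
Joint ranges: [-2.98, 2.98], [-0.74, 1.72], [-1.14, 1.35], [-2.1, 2.04], [-1.57, 1.44], [-3.14, 3.14]. Speed limits (rad/s): [1.89, 1.89, 2.39, 2.57, 3.14, 3.14].

## Interface

Orientations are given as a rotation vector (axis times angle).
In Python, from plant import readout, snapshot, camera_params, manip gives the robot as it stands.
- The arm moves only by the tool jog_arm, never from a script. Its argument "deltas" is a list of rows, each an object of numbers: "tx", "ty", "tz": the shift along the tool's x, y, z in units of 4 cm (1.0 is 4 cm); "ax", "ay", "az": the turn, a rotation vector about the tool's x, y, z in units of 0.12 rad (1.0 is 0.12 rad). In form: [{"tx": .., "ty": .., "tz": .., "ax": .., "ay": .., "az": ..}, ...]. A call has 1 to 12 rows; each row shifts and turns the commanded pose from where the row before left it, along the tool's axes as they then stand; what a row does not reach is not made up. A row lasts 1/8 s, in which the tool goes at most 62.5 mm and 10.7 degrees, less where a joint would pass 70% of its speed; a pose out of reach is approached as far as the arm can. A call with a number of a shift or a turn outside -1 to 1 is refused whole. A call with a gripper value outside its range is refused whole. "claw" is the closure, from -1 (fully open) to 1 (shut), so that 0 is half open, set as the call begins (left out, the last holds). The fingers move at their own pace and stop on an object; "force" is the grip in N (left out, the last holds). Time passes only in rows, so rows that do not move let the fingers close. It gives the time, the measured TCP pose, the force, the opening and the grip force at its end, in the units of the state.
- readout.sense(): the state, without advancing time (a new reading comes with each control period).
- snapshot(name): name is "scene" or "side" or "wrist"; returns the picture (400x640x3 uint8, red, green, blue); there is no depth.
- camera_params(name): a dict with "intrinsics" (3x3 intrinsics, pixels), "k1" (the pictures are not rectified: a ray, as slopes to the right and down, at radius r is drawn at 1 + k1 r^2 times it, then the intrinsics apply), "R" (3x3) and "t" (3): a world point X has camera coordinates R X + t. Camera axes: x right, y down, z forward; pixel columns grow to the right and rows downward; lengths in m; the calibration is good to about 2 mm. A picture is of the moment at which its call begins: read the wrist's pose just before it. camera_params takes no time and is no camera call; for the wrist camera it gives the pose at the moment of the call.
- manip.sign_off(): hands the job in; it is judged then, once.
The state is a dict: "t": time; "joint_pos": joint angles; "joint_vel": joint speeds; "effort": joint torques, N m; "eef_pos": TCP position; "ee_rot": TCP orientation; "ft_force": force on the tool from outside, world axes, zero at the start; "moment": the same for the moment, N m; "width": finger opening in m; "grip_force": force on a finger pad.
Only numpy, scipy, OpenCV 4.12 (cv2) and the standard library are available. Lean on these libraries where they do the work, as an engineer would, in place of code of your own. Each camera call takes 0.05 s, during which the arm holds its last target. There are 200 camera calls.

## Working session

There is one attempt and no reset: what is moved stays moved. The work goes in short steps, Python scripts to look and compute and a tool call to move; the robot and the scene stay as the last step left them, time stands still between calls to the robot, and variables do not carry over. Pictures are saved under pics/ and viewed, at most 14 in all, crops included, and the job is handed in when it is done.

Besides the shell and the picture viewer there is one more tool, called after "Request:" as name(argument=value, ...) on one line, values as JSON. jog_arm: Moves the arm, as the interface text tells. Shifts and turns lie within -1 to 1; 1 stands for 4 cm of shift or 0.12 rad of turn. Its arguments: {"type":"object","properties":{"deltas":{"type":"array","items":{"type":"object","properties":{"tx":{"type":"number","minimum":-1,"maximum":1},"ty":{"type":"number","minimum":-1,"maximum":1},"tz":{"type":"number","minimum":-1,"maximum":1},"ax":{"type":"number","minimum":-1,"maximum":1},"ay":{"type":"number","minimum":-1,"maximum":1},"az":{"type":"number","minimum":-1,"maximum":1}}}},"claw":{"type":"number"},"force":{"type":"number"}},"required":["deltas"]}

```bash
mkdir -p pics; cat > h.py <<'E'
import numpy as np, cv2
from plant import readout, snapshot, camera_params, manip
def save(name, fn):
    im=snapshot(name); cv2.imwrite('pics/'+fn, im[:,:,::-1]); return im
def ray(name,uv,P=None):
    P=P or camera_params(name); K=np.array(P['intrinsics']);R=np.array(P['R']);t=np.array(P['t'])
    d=np.linalg.solve(K,[uv[0],uv[1],1.])[:2]; s=d.copy()
    for _ in range(30): s=d/(1+P['k1']*(s@s))
    return -R.T@t, R.T@np.array([s[0],s[1],1.])
def onplane(name,uv,z,P=None):
    c,d=ray(name,uv,P); return c+d*(z-c[2])/d[2]
def proj(name,X,P=None):
    P=P or camera_params(name); p=np.array(P['R'])@np.asarray(X,float)+P['t']; s=p[:2]/p[2]
    s=s*(1+P['k1']*(s@s)); return (np.array(P['intrinsics'])@[s[0],s[1],1])[:2]
E
python3 - <<'E'
from h import *
s=readout.sense(); print({k:np.round(v,3) for k,v in s.items()})
for n in ['scene','side','wrist']:
    save(n,n+'0.png'); P=camera_params(n); print(n,np.round(-np.array(P['R']).T@P['t'],3),np.round(P['R'],2).tolist(),P['k1'],np.array(P['intrinsics']).tolist())
E
```

```text
{'t': np.float64(0.0), 'joint_pos': array([ 1.303,  0.213, -0.035,  1.324,  0.   ,  1.571]), 'joint_vel': array([-0.   , -0.001, -0.001, -0.001,  0.   ,  0.001]), 'effort': array([-0.0000e+00, -6.8617e+01,  4.8712e+01,  1.8000e-02,  0.0000e+00,
        0.0000e+00]), 'eef_pos': array([0.132, 0.482, 0.231]), 'ee_rot': array([-4.190e-01, -3.113e+00,  2.000e-03]), 'ft_force': array([-0.665, -0.258, -0.465]), 'moment': array([ 0.019,  0.019, -0.008]), 'grip_force': np.float64(0.0), 'width': np.float64(0.085)}
scene [ 1.047 -0.313  0.746] [[0.55, 0.83, 0.0], [0.63, -0.42, -0.65], [-0.55, 0.36, -0.76]] -0.07826055944703987 [[401.39333376019465, 0.0, 328.59974553753864], [0.0, 401.39333376019465, 201.56224704979223], [0.0, 0.0, 1.0]]
side [ 0.294 -0.768  1.077] [[0.93, -0.36, -0.02], [-0.29, -0.73, -0.62], [0.21, 0.59, -0.78]] 0.046606830263156214 [[504.81467237706204, 0.0, 323.8614918221606], [0.0, 504.81467237706204, 194.47624448231514], [0.0, 0.0, 1.0]]
wrist [0.055 0.504 0.372] [[0.26, 0.96, -0.0], [0.91, -0.25, 0.32], [0.31, -0.08, -0.95]] -0.024909031791815098 [[333.95256084003313, 0.0, 322.0262243147294], [0.0, 333.95256084003313, 203.9526063783507], [0.0, 0.0, 1.0]]
```

View pics/scene0.png

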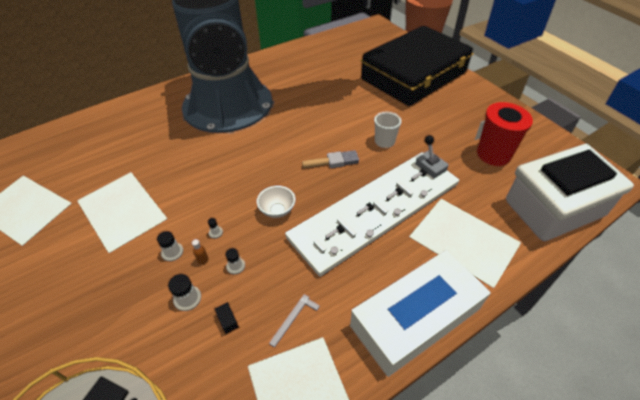

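View pics/side0.png

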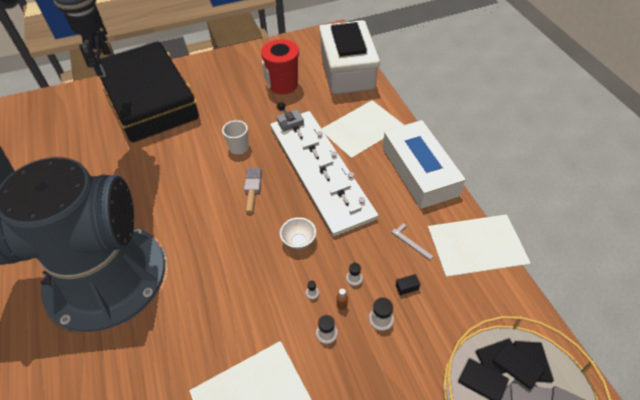

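View pics/wrist0.png

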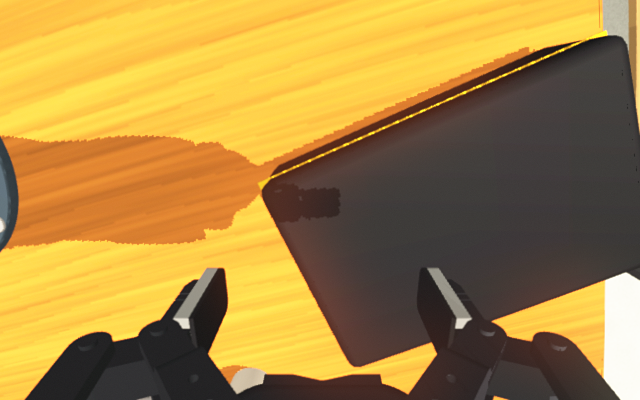

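The scene shows four jars, at (214,228), (234,260), (170,245) and (183,290). The dropper is at (200,250), between them. The shaker runs from (320,265) to the lever at (430,140). Next I'll locate the deck and the jars.

```bash
python3 - <<'E'
from h import *
a=cv2.imread('pics/scene0.png'); b=cv2.imread('pics/side0.png')
c1=cv2.resize(a[125:275,280:470],None,fx=4,fy=4,interpolation=cv2.INTER_CUBIC)
cv2.imwrite('pics/c1.png',c1)
c2=cv2.resize(b[95:235,265:385],None,fx=4,fy=4,interpolation=cv2.INTER_CUBIC)
cv2.imwrite('pics/c2.png',c2)
# deck edges
for n,im,seed in [('scene',a,(330,255)),('side',b,(345,215))]:
    hsv=cv2.cvtColor(im,cv2.COLOR_BGR2HSV)
    m=((hsv[...,1]<60)&(hsv[...,2]>150)).astype(np.uint8)
    k,l,st,ce=cv2.connectedComponentsWithStats(m)
    i=l[seed[1],seed[0]]; print(n,i,st[i])
    if i:
        cn=max(cv2.findContours((l==i).astype(np.uint8),0,1)[0],key=cv2.contourArea)
        r=cv2.minAreaRect(cn); h=cv2.approxPolyDP(cv2.convexHull(cn),4,True)[:,0]
        for p in h: print(p,onplane(n,p,.025).round(3))
# jars: dark lid blobs & white
for n,im,box in [('scene',a,(140,200,270,330)),('side',b,(290,250,430,350))]:
    x0,y0,x1,y1=box; s=im[y0:y1,x0:x1]
    m=(s.max(2)<60).astype(np.uint8); k,l,st,ce=cv2.connectedComponentsWithStats(m)
    for i in range(1,k):
        if st[i,4]>15: print(n,'dark',st[i],ce[i]+[x0,y0])
    hsv=cv2.cvtColor(s,cv2.COLOR_BGR2HSV); m=((hsv[...,1]<70)&(hsv[...,2]>110)).astype(np.uint8); k,l,st,ce=cv2.connectedComponentsWithStats(m)
    for i in range(1,k):
        if st[i,4]>15: print(n,'white',st[i]+[x0,y0,0,0,0],ce[i]+[x0,y0])
E
```

```text
scene 24 [ 286  153  173  120 7157]
[458 179] [0.644 0.345 0.025]
[321 272] [ 0.679 -0.088  0.025]
[286 235] [ 0.557 -0.102  0.025]
[420 153] [0.518 0.33  0.025]
side 3 [  271     0   369   400 70114]
[285  13] [0.748 0.879 0.025]
[339   0] [0.965 0.883 0.025]
[504   0] [1.531 0.64  0.025]
[639 119] [ 1.53  -0.055  0.025]
[639 399] [ 0.966 -0.684  0.025]
[622 399] [ 0.936 -0.673  0.025]
[332 232] [ 0.551 -0.099  0.025]
[271 127] [0.52  0.32  0.025]
scene dark [69 19  8  9 56] [212.16071429 222.91071429]
scene dark [ 18  32  16  16 202] [165.3960396  239.39108911]
scene dark [ 86  49  12  14 128] [231.78125   255.1484375]
scene dark [ 29  75  22  22 378] [179.56349206 285.16402116]
scene dark [ 76 103  22  27 368] [225.98369565 317.43478261]
scene white [140 200  27  35 603] [149.50912106 215.12603648]
scene white [257 200  13  16 164] [263.80487805 206.12804878]
scene white [209 226  13  12 112] [215.28571429 232.1875    ]
scene white [192 239   7   8  40] [195.075 242.45 ]
scene white [161 240  22  21 263] [171.98479087 252.2243346 ]
scene white [226 258  19  16 185] [235.47567568 266.72972973]
scene white [173 285  28  25 382] [187.84816754 299.85863874]
side dark [60 14 10 12 81] [354.64197531 269.24691358]
side dark [106  26  23  19 305] [407.21639344 284.85245902]
side dark [19 32  6  9 37] [311.59459459 285.97297297]
side dark [ 84  49  18  19 211] [383.52132701 307.81042654]
side dark [30 71 14 12 54] [326.74074074 328.83333333]
side white [416 250  14  10  63] [424.20634921 253.31746032]
side white [346 272  17  14 152] [353.93421053 279.30921053]
side white [306 288  13  12 104] [312.01923077 293.83653846]
side white [339 289   7   8  47] [341.93617021 292.21276596]
side white [369 311  25  20 288] [380.45486111 321.97916667]
side white [316 327  22  17 222] [326.35135135 336.22072072]
```

View pics/c1.png

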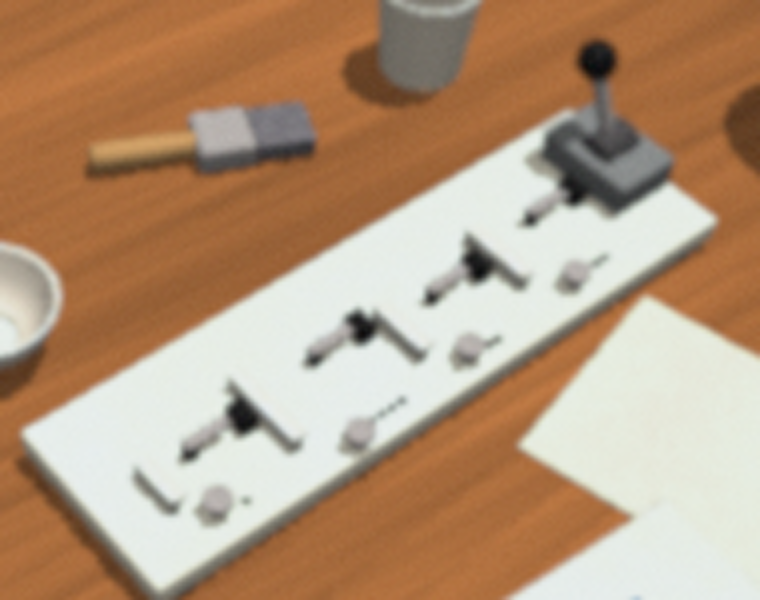

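View pics/c2.png

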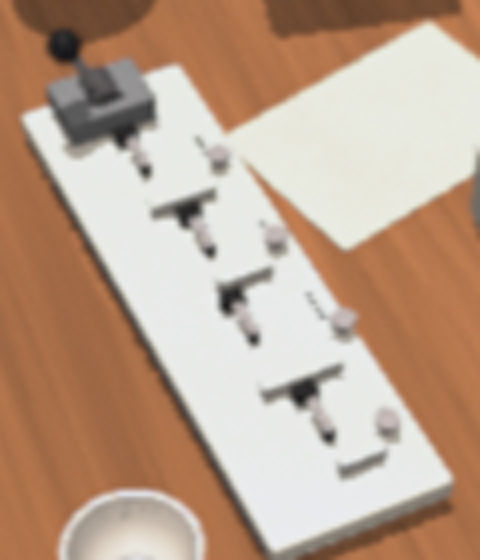

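The crops show the nests from the −y end (scene bottom) towards the lever, each with its fence on the −y side and its stop on the right (world +x). The first has one pip and the second three or four; the other two are unclear. I'll get coarse positions first, then use the wrist camera for accuracy.

```bash
python3 - <<'E'
from h import *
# deck fit
C={(-86,250):(.518,.330),(44,250):(.644,.345),(-86,-190):(.557,-.102),(44,-190):(.679,-.088)}
A=np.array(list(C.keys()))/1e3; B=np.array(list(C.values()))
a=A-A.mean(0); b=B-B.mean(0); th=np.arctan2((a[:,0]*b[:,1]-a[:,1]*b[:,0]).sum(),(a*b).sum())
R=np.array([[np.cos(th),-np.sin(th)],[np.sin(th),np.cos(th)]]); o=B.mean(0)-R@A.mean(0); print('th',th,o,(A@R.T+o-B).round(4).tolist())
# whites/darks triangulated
sc={1:(212.2,222.9),2:(231.8,255.1),3:(165.4,239.4),4:(179.6,285.2)}
sd={1:(311.6,286),2:(354.6,269.2),3:(326.7,326.),4:(383.5,307.8)}
for j in sc:
    c1,d1=ray('scene',sc[j]); c2,d2=ray('side',sd[j])
    s=np.linalg.lstsq(np.c_[d1,-d2],c2-c1,rcond=None)[0]; p=c1+d1*s[0];q=c2+d2*s[1]
    X=(p+q)/2; print(j,X.round(3),'gap',np.linalg.norm(p-q).round(4),'r',np.hypot(*X[:2]).round(3))
# dropper cap, features on deck (shaker frame)
for nm,uv,z in [('dropper',(200,257),.0)]: print(nm,onplane('scene',uv,z).round(3))
for nm,uv in [('f1',(155,492)),('s1',(217,505)),('pip1',(247,500)),('r1',(188,452)),('f2',(264,415)),('s2',(357,437)),('r2',(312,360)),('f3',(402,335)),('s3',(467,350)),('r3',(430,298)),('f4',(497,262)),('s4',(573,276)),('r4',(530,218)),('ball',(597,60))]:
    p=onplane('scene',(280+uv[0]/4,125+uv[1]/4),.035); print(nm,((R.T@(p[:2]-o))*1e3).round(0))
E
```

```text
th 0.08777408461779149 [0.623049   0.09320638] [[-0.0025, 0.0047], [0.001, 0.0011], [-0.003, -0.0016], [0.0045, -0.0042]]
1 [ 0.449 -0.229  0.041] gap 0.0025 r 0.504
2 [ 0.556 -0.229  0.048] gap 0.0018 r 0.601
3 [ 0.444 -0.335  0.051] gap 0.0055 r 0.556
4 [ 0.573 -0.346  0.06 ] gap 0.0029 r 0.67
dropper [ 0.488 -0.284  0.   ]
f1 [  -5. -156.]
s1 [  22. -136.]
pip1 [  30. -121.]
r1 [ -14. -126.]
f2 [ -8. -78.]
s2 [ 35. -48.]
r2 [-21. -31.]
f3 [-3. 22.]
s3 [29. 43.]
r3 [-13.  54.]
f4 [ -9. 106.]
s4 [ 28. 134.]
r4 [-22. 149.]
ball [-98. 294.]
```

Request:
jog_arm(deltas=[{"az": -0.74},{"az": -0.74},{"az": -0.74},{"az": -0.74},{}])

```text
schema error: expected keys tx, ty, tz, ax, ay, az
```

Request:
jog_arm(deltas=[{"tx": -0.93,"ty": -0.91},{"tx": -0.93,"ty": -0.91},{"tx": -0.93,"ty": -0.91},{"tx": -0.93,"ty": -0.91},{"tx": -0.93,"ty": -0.91},{"tx": -0.93,"ty": -0.91},{"tx": -0.93,"ty": -0.91},{"tx": -0.93,"ty": -0.91},{"tx": -0.93,"ty": -0.91},{"tx": -0.93,"ty": -0.91},{"tx": -0.93,"ty": -0.91},{}])

```text
schema error: expected keys tx, ty, tz, ax, ay, az
```

```bash
cat >> h.py <<'E'
from scipy.spatial.transform import Rotation as Ro
def go(x,y,z,psi=None):
    s=readout.sense(); R=Ro.from_rotvec(s['ee_rot']).as_matrix(); d=np.array([x,y,z])-s['eef_pos']
    cur=np.arctan2(R[1,1],R[0,1]); out=''
    if psi is not None:
        Rt=np.c_[[-np.sin(psi),np.cos(psi),0],[np.cos(psi),np.sin(psi),0],[0,0,-1]]
        out='turn units '+str((Ro.from_matrix(R.T@Rt).as_rotvec()/.12).round(2)); R=Rt
    print('to',np.round([x,y,z],4),'shift units',(R.T@d/.04).round(3),out,'| psi now',cur.round(3))
E
python3 - <<'E'
from h import *
s=readout.sense(); print({k:np.round(v,3) for k,v in s.items() if k in('t','joint_pos','eef_pos','ee_rot','ft_force')})
P=camera_params('wrist'); im=save('wrist','w1.png'); import pickle; pickle.dump(P,open('w1.pkl','wb'))
E
```

```text
{'t': np.float64(0.15), 'joint_pos': array([ 1.303,  0.213, -0.035,  1.324, -0.   ,  1.571]), 'eef_pos': array([0.132, 0.482, 0.231]), 'ee_rot': array([-4.190e-01, -3.113e+00,  1.000e-03]), 'ft_force': array([-0.154, -0.606, -0.041])}
```

View pics/w1.png

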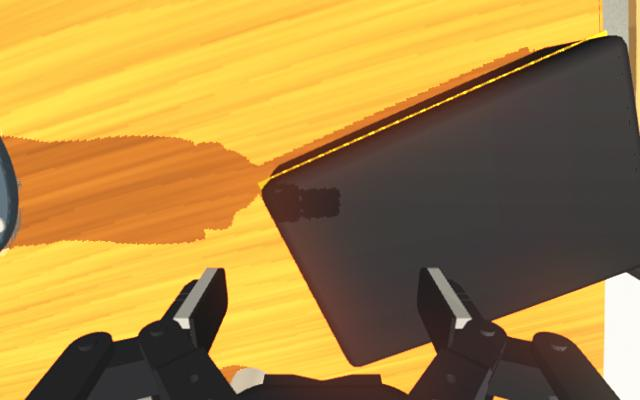

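The moves were refused because every row needs all six keys, so the picture only shows the black case again.

Request:
jog_arm(deltas=[{"tx": 0,"ty": 0,"tz": 0,"ax": 0,"ay": 0,"az": -0.74},{"tx": 0,"ty": 0,"tz": 0,"ax": 0,"ay": 0,"az": -0.74},{"tx": 0,"ty": 0,"tz": 0,"ax": 0,"ay": 0,"az": -0.74},{"tx": 0,"ty": 0,"tz": 0,"ax": 0,"ay": 0,"az": -0.74}])

```text
t: 0.7
eef_pos: [0.1323, 0.4821, 0.2312]
ee_rot: [0.142, -3.138, 0.0]
ft_force: [0.3, 0.5, 0.2]
width: 0.0856
grip_force: 0.0
```

Request:
jog_arm(deltas=[{"tx": -0.93,"ty": -0.91,"tz": 0,"ax": 0,"ay": 0,"az": 0},{"tx": -0.93,"ty": -0.91,"tz": 0,"ax": 0,"ay": 0,"az": 0},{"tx": -0.93,"ty": -0.91,"tz": 0,"ax": 0,"ay": 0,"az": 0},{"tx": -0.93,"ty": -0.91,"tz": 0,"ax": 0,"ay": 0,"az": 0},{"tx": -0.93,"ty": -0.91,"tz": 0,"ax": 0,"ay": 0,"az": 0},{"tx": -0.93,"ty": -0.91,"tz": 0,"ax": 0,"ay": 0,"az": 0},{"tx": -0.93,"ty": -0.91,"tz": 0,"ax": 0,"ay": 0,"az": 0},{"tx": -0.93,"ty": -0.91,"tz": 0,"ax": 0,"ay": 0,"az": 0},{"tx": -0.93,"ty": -0.91,"tz": 0,"ax": 0,"ay": 0,"az": 0},{"tx": -0.93,"ty": -0.91,"tz": 0,"ax": 0,"ay": 0,"az": 0},{"tx": -0.93,"ty": -0.91,"tz": 0,"ax": 0,"ay": 0,"az": 0},{"tx": 0,"ty": 0,"tz": 0,"ax": 0,"ay": 0,"az": 0}])

```text
t: 2.2
eef_pos: [0.5766, 0.1167, 0.2302]
ee_rot: [0.132, -3.138, 0.001]
ft_force: [-0.2, 0.9, -1.0]
width: 0.0859
grip_force: 0.0
```

```bash
python3 - <<'E'
from h import *
s=readout.sense(); print({k:np.round(v,3) for k,v in s.items() if k in('t','joint_pos','eef_pos','ee_rot','ft_force')})
P=camera_params('wrist'); im=save('wrist','w1.png'); import pickle; pickle.dump(P,open('w1.pkl','wb'))
E
```

```text
{'t': np.float64(2.2), 'joint_pos': array([ 0.2  ,  0.402,  0.222,  1.392, -0.   ,  0.116]), 'eef_pos': array([0.577, 0.117, 0.23 ]), 'ee_rot': array([ 1.320e-01, -3.138e+00,  1.000e-03]), 'ft_force': array([-0.223,  0.867, -0.966])}
```

View pics/w1.png

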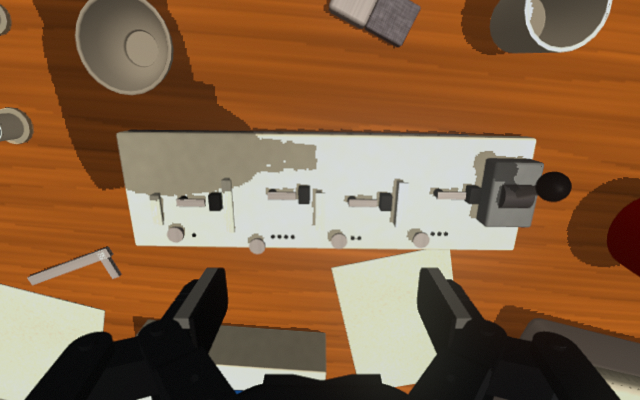

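The wrist view shows the pips clearly. From the left (−y) the nests are 1, 4, 2, 3, with stops at (176,233), (257,246), (338,240) and (421,240). The deck corners are near (118,132), (536,138), (515,249) and (137,247).

```bash
python3 - <<'E'
from h import *; import pickle
P=pickle.load(open('w1.pkl','rb')); im=cv2.imread('pics/w1.png'); g=cv2.cvtColor(im,cv2.COLOR_BGR2GRAY)
c=np.array([(118,132),(536,138),(515,249),(137,247)],np.float32).reshape(-1,1,2)
c=cv2.cornerSubPix(g,c,(5,5),(-1,-1),(3,50,.01))[:,0]
A=np.array([(-86,-190),(-86,250),(44,250),(44,-190)])/1e3
B=np.array([onplane('w',p,.025,P)[:2] for p in c]); print(c.round(1).tolist(),B.round(4).tolist())
a=A-A.mean(0); b=B-B.mean(0); th=np.arctan2((a[:,0]*b[:,1]-a[:,1]*b[:,0]).sum(),(a*b).sum())
R=np.array([[np.cos(th),-np.sin(th)],[np.sin(th),np.cos(th)]]); o=B.mean(0)-R@A.mean(0); print('th',th,o,((A@R.T+o-B)@R*1e3).round(1).tolist())
# pips & stop tops in shaker frame
hsv=cv2.cvtColor(im,cv2.COLOR_BGR2HSV)
m=(g[228:246,150:460]<120).astype(np.uint8); k,l,st,ce=cv2.connectedComponentsWithStats(m)
for i in range(1,k):
    uv=ce[i]+[150,228]; print(st[i,4],uv.round(1),(R.T@(onplane('w',uv,.025,P)[:2]-o)*1e3).round(1))
for nm,uv,z in [('s1',(176,233),.0375),('s4',(257,246),.0375),('s2',(338,240),.0375),('s3',(421,240),.0375),('ball',(553,186),.0997),('f1',(157,209),.0375),('f4',(229,206),.0375),('f2',(317,208),.0375),('f3',(400,203),.0375)]:
    print(nm,(R.T@(onplane('w',uv,z,P)[:2]-o)*1e3).round(1))
E
```

```text
[[115.80000305175781, 132.89999389648438], [535.7999877929688, 138.60000610351562], [512.7000122070312, 249.5], [135.60000610351562, 244.89999389648438]] [[0.5525, -0.0991], [0.5219, 0.3342], [0.6484, 0.3434], [0.6792, -0.0902]]
th 0.07071728677089101 [0.62357958 0.09365235] [[-1.5, -2.7], [-1.6, 2.8], [1.6, 2.6], [1.5, -2.7]]
26 [181.4 230.7] [  23.9 -131.9]
13 [193.6 234.6] [  28.5 -118.5]
11 [336.4 233.6] [25.  43.1]
21 [415.6 234.4] [ 24.8 132.7]
12 [432.5 233.5] [ 23.5 151.7]
13 [438.8 233.5] [ 23.4 158.9]
12 [445.5 233.5] [ 23.3 166.5]
10 [272.5 236.2] [ 29.1 -29. ]
9 [279. 236.] [ 28.8 -21.6]
11 [285.5 236.4] [ 29.1 -14.3]
10 [292.2 236.5] [29.2 -6.7]
12 [352.1 237.7] [29.7 61. ]
9 [358.7 237.9] [29.9 68.5]
16 [258.6 238.6] [ 32.3 -44.9]
1 [251. 240.] [ 34.2 -53.6]
1 [264. 243.] [ 37.7 -39. ]
s1 [  21.3 -132.5]
s4 [ 35.6 -44.6]
s2 [27.1 44.4]
s3 [ 26.  135.4]
ball [-53.7 222.8]
f1 [  -6.2 -149.4]
f4 [-10.6 -72. ]
f2 [-9.6 21.2]
f3 [-16.4 108.6]
```

Request:
jog_arm(deltas=[{"tx": 0.24,"ty": -0.91,"tz": 0,"ax": 0,"ay": 0,"az": 0},{"tx": 0.24,"ty": -0.91,"tz": 0,"ax": 0,"ay": 0,"az": 0},{"tx": 0.24,"ty": -0.91,"tz": 0,"ax": 0,"ay": 0,"az": 0},{"tx": 0.24,"ty": -0.91,"tz": 0,"ax": 0,"ay": 0,"az": 0},{"tx": 0.24,"ty": -0.91,"tz": 0,"ax": 0,"ay": 0,"az": 0},{"tx": 0.24,"ty": -0.91,"tz": 0,"ax": 0,"ay": 0,"az": 0},{"tx": 0.24,"ty": -0.91,"tz": 0,"ax": 0,"ay": 0,"az": 0},{"tx": 0.24,"ty": -0.91,"tz": 0,"ax": 0,"ay": 0,"az": 0},{"tx": 0.24,"ty": -0.91,"tz": 0,"ax": 0,"ay": 0,"az": 0},{"tx": 0.24,"ty": -0.91,"tz": 0,"ax": 0,"ay": 0,"az": 0},{"tx": 0.24,"ty": -0.91,"tz": 0,"ax": 0,"ay": 0,"az": 0},{"tx": 0,"ty": 0,"tz": 0,"ax": 0,"ay": 0,"az": 0}])

```text
t: 3.75
eef_pos: [0.504, -0.2899, 0.2312]
ee_rot: [0.135, -3.138, -0.0]
ft_force: [0.2, 1.1, 0.6]
width: 0.0858
grip_force: 0.0
```

```bash
python3 - <<'E'
from h import *
s=readout.sense(); print({k:np.round(v,3) for k,v in s.items() if k in('t','joint_pos','eef_pos','ee_rot','ft_force')})
P=camera_params('wrist'); im=save('wrist','w2.png'); import pickle; pickle.dump(P,open('w2.pkl','wb')); go(.449,-.229,.1,1.6415)
E
```

```text
{'t': np.float64(3.75), 'joint_pos': array([-0.522,  0.386,  0.201,  1.386, -0.   , -0.608]), 'eef_pos': array([ 0.504, -0.29 ,  0.231]), 'ee_rot': array([ 0.135, -3.138, -0.   ]), 'ft_force': array([0.219, 1.086, 0.595])}
to [ 0.449 -0.229  0.1  ] shift units [1.274 1.587 3.282] turn units [ 0.   -0.    0.13] | psi now 1.658
```

View pics/w2.png

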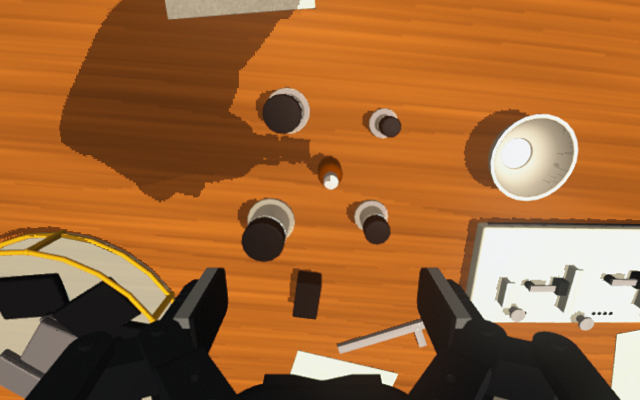

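All four jars are in view, with lids at (390,126) for j1, (376,229) for j2, (283,113) for j3 and (263,239) for j4. The dropper is at (330,175) and the cartridge box at (307,294). I'll measure lids and feet.

```bash
cat >> h.py <<'E'
from scipy.optimize import least_squares
H={1:.048,2:.054,3:.060,4:.066}; RF={1:.016,2:.020,3:.024,4:.028}
def circ(p,r):
    f=lambda c: np.hypot(*(p-c).T)-r
    q=least_squares(f,p.mean(0),loss='soft_l1',f_scale=.0008); return q.x, np.abs(q.fun)
def jar(im,P,j,lid,z0=0.,w=45):
    """rough lid pixel -> (xy from lid, xy from foot)"""
    g=im.max(2).astype(int); sat=im.max(2).astype(int)-im.min(2)
    x0,y0=max(0,int(lid[0])-w),max(0,int(lid[1])-w); S=np.s_[y0:y0+2*w,x0:x0+2*w]
    k,l,st,ce=cv2.connectedComponentsWithStats((g[S]<75).astype(np.uint8))
    i=l[int(lid[1])-y0,int(lid[0])-x0]; m=(l==i); ctr=ce[i]+[x0,y0]
    L=onplane('w',ctr,z0+H[j]-.003,P)[:2]
    wm=((sat[S]<60)&(g[S]>80)).astype(np.uint8)
    k,l2,st2,ce2=cv2.connectedComponentsWithStats(wm)
    d=cv2.dilate(m.astype(np.uint8),np.ones((5,5)))
    ids=[a for a in np.unique(l2[d>0]) if a]; a=max(ids,key=lambda a: st2[a,4])
    cn=max(cv2.findContours((l2==a).astype(np.uint8),0,1)[0],key=len)[:,0]
    cn=np.array([c for c in cn if not d[c[1],c[0]]])+[x0,y0]
    p=np.array([onplane('w',c,z0+.0065,P)[:2] for c in cn])
    F,res=circ(p,RF[j]-.0003)
    return L,F,np.median(res),len(cn),st[i,4]
E
python3 - <<'E'
from h import *; import pickle
P=pickle.load(open('w2.pkl','rb')); im=cv2.imread('pics/w2.png')
for j,l in {1:(390,126),2:(376,229),3:(283,113),4:(263,239)}.items():
    r=jar(im,P,j,l); print(j,r[0].round(4),r[1].round(4),r[2:])
print('dropper',onplane('w',(331,182),.07,P).round(3)); print('box',[onplane('w',c,.03,P).round(3)[:2].tolist() for c in [(300,269),(321,272),(317,318),(293,316)]])
E
```

```text
1 [ 0.4486 -0.2301] [ 0.4494 -0.2287] (np.float64(0.0005332112313801915), 52, np.int32(342))
2 [ 0.5536 -0.2295] [ 0.5562 -0.2287] (np.float64(0.000505189281845661), 61, np.int32(585))
3 [ 0.4448 -0.3322] [ 0.4461 -0.3336] (np.float64(0.000459316590778509), 68, np.int32(1180))
4 [ 0.5692 -0.3442] [ 0.5722 -0.3453] (np.float64(0.0006761169077987433), 79, np.int32(1472))
dropper [ 0.502 -0.282  0.07 ]
box [[0.619, -0.306], [0.621, -0.281], [0.685, -0.281], [0.685, -0.31]]
```

Request:
jog_arm(deltas=[{"tx": 0,"ty": 0,"tz": 0,"ax": 0,"ay": 0,"az": 0.13},{"tx": 0.42,"ty": 0.53,"tz": 0,"ax": 0,"ay": 0,"az": 0},{"tx": 0.42,"ty": 0.53,"tz": 0.6,"ax": 0,"ay": 0,"az": 0},{"tx": 0.42,"ty": 0.52,"tz": 0.8,"ax": 0,"ay": 0,"az": 0},{"tx": 0,"ty": 0,"tz": 0.8,"ax": 0,"ay": 0,"az": 0},{"tx": 0,"ty": 0,"tz": 0.8,"ax": 0,"ay": 0,"az": 0},{"tx": 0,"ty": 0,"tz": 0,"ax": 0,"ay": 0,"az": 0}], claw=-0.3, force=30)

```text
t: 4.68
eef_pos: [0.4487, -0.2279, 0.11]
ee_rot: [0.114, -3.137, -0.003]
ft_force: [0.1, -0.1, 0.7]
width: 0.0556
grip_force: 0.0
```

```bash
python3 - <<'E'
from h import *
s=readout.sense(); print(s['t'],s['eef_pos'],s['ee_rot'],s['width'],s['ft_force'])
P=camera_params('wrist'); im=save('wrist','w3.png'); g=im.max(2)
try:
    r=jar(im[:,:,::-1],P,1,proj('w',[.4492,-.2292,.046],P)); print(r)
except Exception as e: print(e)
go(.4492,-.2290,.013,1.6415)
E
```

```text
4.675 [ 0.44869121 -0.22793667  0.11000852] [ 1.14214456e-01 -3.13663723e+00 -2.76264462e-03] 0.055631651485112905 [ 0.05215328 -0.05869744  0.65216301]
(array([ 0.44634534, -0.22860471]), array([ 0.4485963 , -0.22866703]), np.float64(0.0005434130920155102), 76, np.int32(757))
to [ 0.4492 -0.229   0.013 ] shift units [ 0.01  -0.01   2.462] turn units [ 0.01 -0.01  0.02] | psi now 1.643
```

View pics/w3.png

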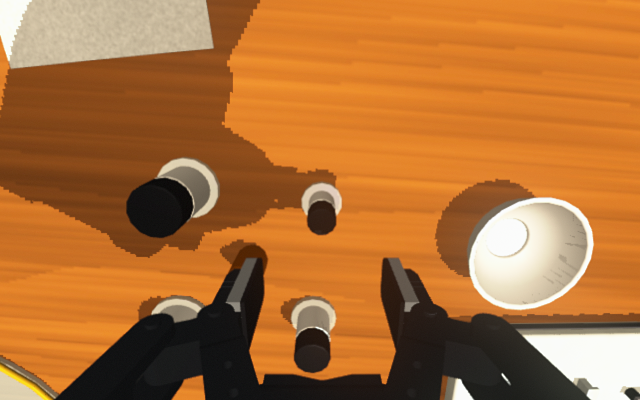

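The wrist view shows jar1's foot at (322,203) and its lid at (322,215), centred between the fingers. I'll go down and grip.

Request:
jog_arm(deltas=[{"tx": 0,"ty": 0,"tz": 0.8,"ax": 0,"ay": 0,"az": 0},{"tx": 0,"ty": 0,"tz": 0.8,"ax": 0,"ay": 0,"az": 0},{"tx": 0,"ty": 0,"tz": 0.6,"ax": 0,"ay": 0,"az": 0},{"tx": 0,"ty": 0,"tz": 0.26,"ax": 0,"ay": 0,"az": 0},{"tx": 0,"ty": 0,"tz": 0,"ax": 0,"ay": 0,"az": 0}])

```text
t: 5.35
eef_pos: [0.4503, -0.2297, 0.0136]
ee_rot: [-0.113, 3.139, -0.0]
ft_force: [-0.4, -0.0, -0.4]
width: 0.0551
grip_force: 0.0
```

Request:
jog_arm(deltas=[{"tx": 0,"ty": 0,"tz": 0,"ax": 0,"ay": 0,"az": 0},{"tx": 0,"ty": 0,"tz": 0,"ax": 0,"ay": 0,"az": 0},{"tx": 0,"ty": 0,"tz": 0,"ax": 0,"ay": 0,"az": 0},{"tx": 0,"ty": 0,"tz": 0,"ax": 0,"ay": 0,"az": 0},{"tx": 0,"ty": 0,"tz": 0,"ax": 0,"ay": 0,"az": 0},{"tx": 0,"ty": 0,"tz": 0,"ax": 0,"ay": 0,"az": 0}], claw=1)

```text
t: 6.1
eef_pos: [0.4505, -0.2299, 0.0139]
ee_rot: [-0.113, 3.138, -0.001]
ft_force: [-1.3, 1.4, 7.5]
width: 0.019
grip_force: 29.0
```

Request:
jog_arm(deltas=[{"tx": 0,"ty": 0,"tz": -0.5,"ax": 0,"ay": 0,"az": 0},{"tx": 0,"ty": 0,"tz": -0.8,"ax": 0,"ay": 0,"az": 0},{"tx": 0,"ty": 0,"tz": -0.8,"ax": 0,"ay": 0,"az": 0},{"tx": 0,"ty": 0,"tz": -0.8,"ax": 0,"ay": 0,"az": 0},{"tx": 0,"ty": 0,"tz": 0,"ax": 0,"ay": 0,"az": 0}])

```text
t: 6.72
eef_pos: [0.4512, -0.2304, 0.1314]
ee_rot: [-0.113, 3.136, -0.003]
ft_force: [-0.1, 0.9, -1.9]
width: 0.019
grip_force: 29.5
```

```bash
cat >> h.py <<'E'
TH=.0707; O=np.array([.6236,.0937]); RS=np.array([[np.cos(TH),-np.sin(TH)],[np.sin(TH),np.cos(TH)]])
def W(x,y): return O+RS@np.array([x,y])/1e3      # shaker mm -> world
def S(p): return RS.T@(np.asarray(p)[:2]-O)*1e3
def gos(x,y,z): go(*W(x,y),z,TH+np.pi/2)
def st():
    s=readout.sense(); print('t',s['t'].round(2),'tcp',s['eef_pos'].round(4),'S',S(s['eef_pos']).round(1),'F(shaker)',(RS.T@s['ft_force'][:2]).round(1),s['ft_force'][2].round(1),'w',s['width'].round(4))
E
python3 - <<'E'
from h import *
st(); gos(-53.7,-134,.1314); gos(-53.7,-134,.041)
P=camera_params('wrist'); im=save('wrist','w4.png')
# where does the jar stand relative to TCP: foot circle
s=readout.sense(); L=None
try:
    r=jar(im[:,:,::-1],P,1,proj('w',s['eef_pos']+[-.0013,0,.030],P),z0=s['eef_pos'][2]-.0139); print([S(r[i])-S(s['eef_pos']) for i in (0,1)],r[2:])
except Exception as e: print('err',e)
E
```

```text
Traceback (most recent call last):
  File "h.py", line 49, in st
    s=readout.sense(); print('t',s['t'].round(2),'tcp',s['eef_pos'].round(4),'S',S(s['eef_pos']).round(1),'F(shaker)',(RS.T@s['ft_force'][:2]).round(1),s['ft_force'][2].round(1),'w',s['width'].round(4))
                                 ^^^^^^^^^^^^
AttributeError: 'float' object has no attribute 'round'
```

```bash
sed -i "s/s\['t'\].round(2)/round(float(s['t']),2)/; s/s\['width'\].round(4)/round(float(s['width']),4)/" h.py
python3 - <<'E'
from h import *
st(); gos(-53.7,-134,.1314); gos(-53.7,-134,.041)
P=camera_params('wrist'); im=save('wrist','w4.png')
s=readout.sense()
try:
    r=jar(im[:,:,::-1],P,1,proj('w',s['eef_pos']+[-.0013,0,.030],P),z0=s['eef_pos'][2]-.0139); print([(S(r[i])-S(s['eef_pos'])).round(1) for i in (0,1)],r[2:])
except Exception as e: print('err',e)
E
```

```text
t 6.72 tcp [ 0.4512 -0.2304  0.1314] S [-194.9 -311.1] F(shaker) [-0.   0.9] -1.9 w 0.019
to [ 0.5795 -0.0438  0.1314] shift units [-3.529e+00  4.427e+00 -1.000e-03] turn units [-0.02  0.03  0.01] | psi now 1.643
to [ 0.5795 -0.0438  0.041 ] shift units [-3.529  4.427  2.259] turn units [-0.02  0.03  0.01] | psi now 1.643
[array([-0.1, -0.4]), array([13. , -0.5])] (np.float64(0.0006366372227116553), 37, np.int32(5985))
```

View pics/w4.png

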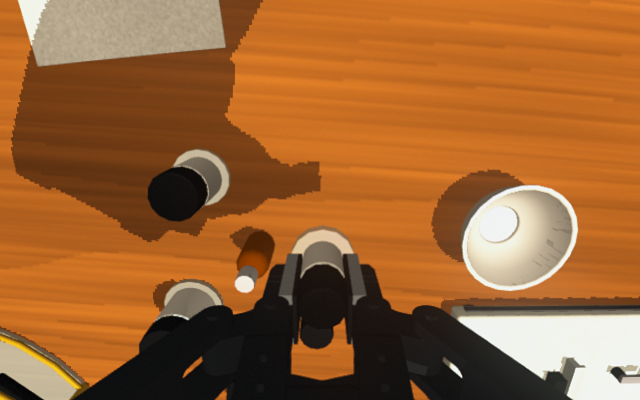

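In hand the jar stands upright between the pads, foot at (323,245), far foot edge at (323,228). I'll take the jar's offset from that edge.

```bash
cat >> h.py <<'E'
def held(j,dz,fn=None):
    """offset (shaker mm) of held/standing jar from TCP via the foot's near (upper in picture) edge; dz = TCP height over jar underside"""
    s=readout.sense(); P=camera_params('wrist'); im=snapshot('wrist')
    if fn: cv2.imwrite('pics/'+fn,im[:,:,::-1])
    z=s['eef_pos'][2]-dz+.0065; pts=[]
    sat=im.max(2).astype(int)-im.min(2); m=(sat<60)&(im.max(2)>80)
    k,l,stt,ce=cv2.connectedComponentsWithStats(m.astype(np.uint8))
    u0,v0=proj('w',np.r_[W(*(S(s['eef_pos'])-[RF[j]*1e3-3,0])),z],P).astype(int)
    i=l[v0,u0]
    for u in range(u0-int(12*j**.5),u0+int(12*j**.5)+1):
        v=np.where(l[:,u]==i)[0]
        if i and len(v): pts.append(onplane('w',(u,v.min()-.5),z,P)[:2])
    c,res=circ(np.array(pts),RF[j]); print('jar offset from TCP',(S(c)-S(s['eef_pos'])).round(1),'abs S',S(c).round(1),'res',np.median(res).round(5),len(pts))
E
python3 - <<'E'
from h import *
held(1,.0139)
E
```

```text
h.py:27: RuntimeWarning: Mean of empty slice.
  q=least_squares(f,p.mean(0),loss='soft_l1',f_scale=.0008); return q.x, np.abs(q.fun)
  ret = ret.dtype.type(ret / rcount)
Traceback (most recent call last):
  File "h.py", line 62, in held
    c,res=circ(np.array(pts),RF[j]); print('jar offset from TCP',(S(c)-S(s['eef_pos'])).round(1),'abs S',S(c).round(1),'res',np.median(res).round(5),len(pts))
          ~~~~^^^^^^^^^^^^^^^^^^^^^
  File "h.py", line 27, in circ
    q=least_squares(f,p.mean(0),loss='soft_l1',f_scale=.0008); return q.x, np.abs(q.fun)
ValueError: Initial guess is outside of provided bounds
```

Request:
jog_arm(deltas=[{"tx": -0.5,"ty": 0.63,"tz": 0,"ax": 0,"ay": 0,"az": 0},{"tx": -0.5,"ty": 0.63,"tz": 0,"ax": 0,"ay": 0,"az": 0},{"tx": -0.5,"ty": 0.63,"tz": 0,"ax": 0,"ay": 0,"az": 0},{"tx": -0.5,"ty": 0.63,"tz": 0,"ax": 0,"ay": 0,"az": 0},{"tx": -0.5,"ty": 0.63,"tz": 0,"ax": 0,"ay": 0,"az": 0},{"tx": -0.5,"ty": 0.63,"tz": 0,"ax": 0,"ay": 0,"az": 0},{"tx": -0.53,"ty": 0.65,"tz": 0,"ax": 0,"ay": 0,"az": 0},{"tx": 0,"ty": 0,"tz": 0.5,"ax": 0,"ay": 0,"az": 0},{"tx": 0,"ty": 0,"tz": 0.5,"ax": 0,"ay": 0,"az": 0},{"tx": 0,"ty": 0,"tz": 0,"ax": 0,"ay": 0,"az": 0}])

```text
t: 8.07
eef_pos: [0.5762, -0.0426, 0.0866]
ee_rot: [0.113, -3.135, -0.001]
ft_force: [0.3, -1.0, -0.9]
width: 0.0192
grip_force: 29.6
```

```bash
python3 - <<'E'
from h import *
st(); held(1,.0139,'w5.png'); gos(-54,-134,.041)
E
```

```text
t 8.07 tcp [ 0.5762 -0.0426  0.0866] S [ -56.9 -132.6] F(shaker) [ 0.2 -1. ] -0.9 w 0.0192
jar offset from TCP [-60.4  -0.1] abs S [-117.3 -132.7] res 0.00026 25
to [ 0.5792 -0.0438  0.041 ] shift units [-0.053 -0.03   1.172] turn units [ 0.   -0.02  0.01] | psi now 1.643
```

View pics/w5.png

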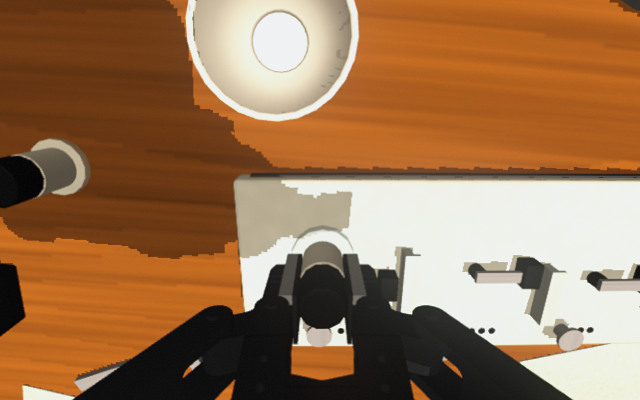

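The view shows the jar's foot (far edge (323,226)) over the deck, the deck corner at (235,178), the stop top at (319,333), and pip 1 at (341,331). I'll check these points.

```bash
python3 - <<'E'
from h import *
P=camera_params('wrist'); s=readout.sense(); z=s['eef_pos'][2]-.0139
f=lambda uv,z: S(onplane('w',uv,z,P)).round(1)
print('foot edge',f((323,226),z+.0065), 'corner',f((235.5,178),.025),f((500,177),.025),'stop',f((319,333),.0375),'pip',f((341,331),.025),f((482,330.5),.025))
im=cv2.imread('pics/w5.png'); 
print(im[215:240:1,323].max(1).tolist(), im[170:186,400].max(1).tolist(), im[180,228:244].max(1).tolist())
E
```

```text
foot edge [ -75.6 -132.4] corner [ -85.5 -187.3] [-86.4 -20.4] stop [  22.2 -134.9] pip [  30.7 -118.7] [ 30.8 -13.6]
[179, 179, 179, 180, 180, 182, 179, 180, 182, 177, 154, 135, 132, 135, 166, 207, 223, 234, 241, 241, 240, 241, 241, 241, 241] [115, 116, 101, 72, 69, 95, 110, 116, 124, 148, 205, 236, 240, 240, 241, 241] [108, 108, 108, 107, 107, 108, 121, 142, 157, 163, 164, 163, 163, 162, 162, 162]
```

Request:
jog_arm(deltas=[{"tx": -0.05,"ty": -0.04,"tz": 0.4,"ax": 0,"ay": 0,"az": 0},{"tx": 0,"ty": 0,"tz": 0.4,"ax": 0,"ay": 0,"az": 0},{"tx": 0,"ty": 0,"tz": 0.25,"ax": 0,"ay": 0,"az": 0},{"tx": 0,"ty": 0,"tz": 0.1,"ax": 0,"ay": 0,"az": 0},{"tx": 0,"ty": 0,"tz": 0,"ax": 0,"ay": 0,"az": 0}])

```text
t: 8.75
eef_pos: [0.58, -0.0442, 0.0428]
ee_rot: [0.113, -3.139, -0.0]
ft_force: [0.5, -0.2, -0.5]
width: 0.0193
grip_force: 29.6
```

```bash
python3 - <<'E'
from h import *
st()
E
```

```text
t 8.75 tcp [ 0.58   -0.0442  0.0428] S [ -53.2 -134.5] F(shaker) [ 0.5 -0.2] -0.5 w 0.0193
```

Request:
jog_arm(deltas=[{"tx": 0,"ty": 0,"tz": 0.05,"ax": 0,"ay": 0,"az": 0},{"tx": 0,"ty": 0,"tz": 0.03,"ax": 0,"ay": 0,"az": 0},{"tx": 0,"ty": 0,"tz": 0,"ax": 0,"ay": 0,"az": 0}])

```text
t: 9.12
eef_pos: [0.5801, -0.0442, 0.0398]
ee_rot: [-0.113, 3.139, -0.0]
ft_force: [0.2, 0.1, -2.2]
width: 0.0191
grip_force: 29.6
```

Request:
jog_arm(deltas=[{"tx": 0,"ty": 0,"tz": 0.03,"ax": 0,"ay": 0,"az": 0},{"tx": 0,"ty": 0,"tz": 0,"ax": 0,"ay": 0,"az": 0}])

```text
t: 9.38
eef_pos: [0.5803, -0.0442, 0.0389]
ee_rot: [-0.113, 3.139, -0.0]
ft_force: [-1.1, 0.2, 4.3]
width: 0.0194
grip_force: 30.2
```

Request:
jog_arm(deltas=[{"tx": -0.15,"ty": 0,"tz": -0.01,"ax": 0,"ay": 0,"az": 0},{"tx": -0.15,"ty": 0,"tz": 0,"ax": 0,"ay": 0,"az": 0},{"tx": -0.15,"ty": 0,"tz": 0,"ax": 0,"ay": 0,"az": 0},{"tx": -0.1,"ty": 0,"tz": 0,"ax": 0,"ay": 0,"az": 0}])

```text
t: 9.88
eef_pos: [0.6023, -0.0426, 0.0389]
ee_rot: [0.113, -3.139, 0.0]
ft_force: [-4.9, -1.1, 5.9]
width: 0.019
grip_force: 30.1
```

Request:
jog_arm(deltas=[{"tx": -0.1,"ty": 0,"tz": 0,"ax": 0,"ay": 0,"az": 0},{"tx": -0.1,"ty": 0,"tz": 0,"ax": 0,"ay": 0,"az": 0},{"tx": -0.1,"ty": 0,"tz": 0,"ax": 0,"ay": 0,"az": 0}])

```text
t: 10.25
eef_pos: [0.6138, -0.0421, 0.0389]
ee_rot: [0.112, -3.139, 0.001]
ft_force: [-4.7, -3.2, 5.6]
width: 0.019
grip_force: 30.3
```

```bash
python3 - <<'E'
from h import *
st()
E
```

```text
t 10.25 tcp [ 0.6138 -0.0421  0.0389] S [ -19.3 -134.8] F(shaker) [-4.9 -2.9] 5.6 w 0.019
```

Request:
jog_arm(deltas=[{"tx": -0.1,"ty": 0,"tz": 0,"ax": 0,"ay": 0,"az": 0},{"tx": -0.1,"ty": 0,"tz": 0,"ax": 0,"ay": 0,"az": 0},{"tx": -0.1,"ty": 0,"tz": 0,"ax": 0,"ay": 0,"az": 0},{"tx": -0.1,"ty": 0,"tz": 0,"ax": 0,"ay": 0,"az": 0},{"tx": 0,"ty": 0,"tz": 0,"ax": 0,"ay": 0,"az": 0}])

```text
t: 10.88
eef_pos: [0.6307, -0.0406, 0.0389]
ee_rot: [-0.113, 3.139, -0.0]
ft_force: [2.4, -1.3, 0.8]
width: 0.0194
grip_force: 29.8
```

Request:
jog_arm(deltas=[{"tx": -0.05,"ty": 0,"tz": 0,"ax": 0,"ay": 0,"az": 0},{"tx": 0,"ty": 0,"tz": 0,"ax": 0,"ay": 0,"az": 0}])

```text
t: 11.12
eef_pos: [0.6321, -0.0405, 0.0389]
ee_rot: [-0.113, 3.139, -0.0]
ft_force: [0.9, -2.3, 1.9]
width: 0.0188
grip_force: 30.0
```

Request:
jog_arm(deltas=[{"tx": -0.04,"ty": 0,"tz": 0,"ax": 0,"ay": 0,"az": 0},{"tx": 0,"ty": 0,"tz": 0,"ax": 0,"ay": 0,"az": 0}])

```text
t: 11.38
eef_pos: [0.6337, -0.0403, 0.0389]
ee_rot: [-0.113, 3.139, 0.0]
ft_force: [0.0, -1.9, 2.1]
width: 0.0191
grip_force: 30.0
```

```bash
python3 - <<'E'
from h import *
st()
E
```

```text
t 11.38 tcp [ 0.6337 -0.0403  0.0389] S [   0.6 -134.4] F(shaker) [-0.1 -1.9] 2.1 w 0.0191
```

Request:
jog_arm(deltas=[{"tx": -0.03,"ty": 0,"tz": 0,"ax": 0,"ay": 0,"az": 0},{"tx": 0,"ty": 0,"tz": 0,"ax": 0,"ay": 0,"az": 0}])

```text
t: 11.62
eef_pos: [0.6349, -0.0403, 0.039]
ee_rot: [-0.113, 3.139, 0.0]
ft_force: [0.3, -2.0, 3.5]
width: 0.019
grip_force: 30.0
```

Request:
jog_arm(deltas=[{"tx": -0.03,"ty": 0,"tz": 0,"ax": 0,"ay": 0,"az": 0},{"tx": 0,"ty": 0,"tz": 0,"ax": 0,"ay": 0,"az": 0}])

```text
t: 11.88
eef_pos: [0.6361, -0.0402, 0.0389]
ee_rot: [-0.113, 3.139, 0.0]
ft_force: [-0.0, -1.5, 2.8]
width: 0.0194
grip_force: 30.0
```

Request:
jog_arm(deltas=[{"tx": -0.04,"ty": 0,"tz": 0,"ax": 0,"ay": 0,"az": 0},{"tx": 0,"ty": 0,"tz": 0,"ax": 0,"ay": 0,"az": 0}])

```text
t: 12.12
eef_pos: [0.6375, -0.0401, 0.0389]
ee_rot: [0.113, -3.139, -0.0]
ft_force: [-2.6, -1.0, 5.8]
width: 0.0193
grip_force: 30.3
```

```bash
python3 - <<'E'
from h import *
st(); s=readout.sense(); P=camera_params('wrist'); im=save('wrist','w6.png')
c=im[150:350,220:440]; cv2.imwrite('pics/w6c.png',cv2.resize(c[:,:,::-1],None,fx=3,fy=3,interpolation=cv2.INTER_CUBIC))
E
```

```text
t 12.12 tcp [ 0.6375 -0.0401  0.0389] S [   4.4 -134.4] F(shaker) [-2.7 -0.8] 5.8 w 0.0193
```

View pics/w6c.png

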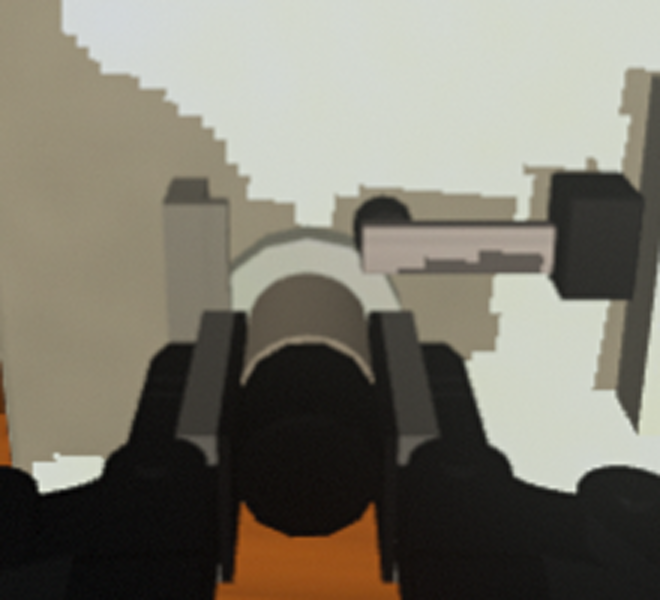

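The roller, at crop (382,222), has snapped in behind the foot, and the foot is against the fence at crop (230,280). One more nudge to be sure the jar reaches the stop.

Request:
jog_arm(deltas=[{"tx": -0.04,"ty": 0,"tz": 0,"ax": 0,"ay": 0,"az": 0},{"tx": 0,"ty": 0,"tz": 0,"ax": 0,"ay": 0,"az": 0}])

```text
t: 12.42
eef_pos: [0.6379, -0.0401, 0.0389]
ee_rot: [0.112, -3.137, 0.0]
ft_force: [-12.7, -1.9, 12.3]
width: 0.019
grip_force: 31.2
```

```bash
python3 - <<'E'
from h import *
st()
E
```

```text
t 12.43 tcp [ 0.6379 -0.0401  0.0389] S [   4.8 -134.4] F(shaker) [-12.8  -1. ] 12.3 w 0.019
```

Request:
jog_arm(deltas=[{"tx": 0.01,"ty": 0,"tz": 0,"ax": 0,"ay": 0,"az": 0},{"tx": 0,"ty": 0,"tz": 0,"ax": 0,"ay": 0,"az": 0},{"tx": 0,"ty": 0,"tz": 0,"ax": 0,"ay": 0,"az": 0},{"tx": 0,"ty": 0,"tz": 0,"ax": 0,"ay": 0,"az": 0},{"tx": 0,"ty": 0,"tz": 0,"ax": 0,"ay": 0,"az": 0}], claw=-0.3)

```text
t: 13.05
eef_pos: [0.6387, -0.04, 0.0389]
ee_rot: [-0.113, 3.14, 0.0]
ft_force: [0.5, 0.6, -0.7]
width: 0.0557
grip_force: 0.0
```

Request:
jog_arm(deltas=[{"tx": 0,"ty": 0,"tz": -0.4,"ax": 0,"ay": 0,"az": 0},{"tx": 0,"ty": 0,"tz": -0.9,"ax": 0,"ay": 0,"az": 0},{"tx": 0,"ty": 0,"tz": -0.9,"ax": 0,"ay": 0,"az": 0},{"tx": 0,"ty": 0,"tz": -0.9,"ax": 0,"ay": 0,"az": 0},{"tx": 0,"ty": 0,"tz": -0.9,"ax": 0,"ay": 0,"az": 0},{"tx": 0,"ty": 0,"tz": 0,"ax": 0,"ay": 0,"az": 0}])

```text
t: 13.8
eef_pos: [0.6402, -0.0401, 0.2031]
ee_rot: [-0.113, 3.134, -0.001]
ft_force: [0.1, -0.7, -0.3]
width: 0.0555
grip_force: 0.0
```

```bash
python3 - <<'E'
from h import *
st(); P=camera_params('wrist'); im=save('wrist','w7.png')
g=im.max(2)
def lidS(z):
    u,v=proj('w',np.r_[W(2,-135),.073],P).astype(int); print(u,v)
    m=(g<75).astype(np.uint8)[v-40:v+40,u-25:u+25]; k,l,s2,ce=cv2.connectedComponentsWithStats(m)
    for i in range(1,k):
        if s2[i,4]>40: c=ce[i]+[u-25,v-40]; print(s2[i,4],c.round(1),S(onplane('w',c,z,P)).round(1))
lidS(.070)
go(.51,-.285,.231,TH+np.pi/2)
E
```

```text
t 13.8 tcp [ 0.6402 -0.0401  0.2031] S [   7.1 -134.6] F(shaker) [ 0.1 -0.7] -0.3 w 0.0555
321 185
443 [321.8 183.8] [   1.2 -135. ]
to [ 0.51  -0.285  0.231] shift units [ 3.661 -5.88  -0.75 ] turn units [-0.    0.03  0.01] | psi now 1.643
```

```bash
python3 - <<'E'
from h import *
go(.556,-.2287,.14,TH+np.pi/2)
E
```

```text
to [ 0.556  -0.2287  0.14  ] shift units [ 2.414 -4.557  1.525] turn units [-0.    0.03  0.01] | psi now 1.643
```

Request:
jog_arm(deltas=[{"tx": 0.4,"ty": -0.76,"tz": 0,"ax": 0,"ay": 0,"az": 0},{"tx": 0.4,"ty": -0.76,"tz": 0,"ax": 0,"ay": 0,"az": 0},{"tx": 0.4,"ty": -0.76,"tz": 0,"ax": 0,"ay": 0,"az": 0},{"tx": 0.4,"ty": -0.76,"tz": 0,"ax": 0,"ay": 0,"az": 0},{"tx": 0.4,"ty": -0.76,"tz": 0.5,"ax": 0,"ay": 0,"az": 0},{"tx": 0.4,"ty": -0.76,"tz": 0.5,"ax": 0,"ay": 0,"az": 0},{"tx": 0,"ty": 0,"tz": 0.5,"ax": 0,"ay": 0,"az": 0},{"tx": 0,"ty": 0,"tz": 0,"ax": 0,"ay": 0,"az": 0}], claw=-0.4)

```text
t: 14.85
eef_pos: [0.5546, -0.2286, 0.1372]
ee_rot: [0.112, -3.136, -0.002]
ft_force: [-0.5, 0.2, 0.1]
width: 0.0598
grip_force: 0.0
```

```bash
python3 - <<'E'
from h import *
st(); P=camera_params('wrist'); im=save('wrist','w8.png'); b=im[:,:,::-1]
for j,p in {2:(.556,-.2287),3:(.446,-.3336),4:(.572,-.345)}.items():
    try: r=jar(b,P,j,proj('w',[*p,H[j]-.002],P)); print(j,r[0].round(4),r[1].round(4),r[2:])
    except Exception as e: print(j,e)
go(.5562,-.2287,.013,TH+np.pi/2)
E
```

```text
t 14.85 tcp [ 0.5546 -0.2286  0.1372] S [ -91.6 -316.6] F(shaker) [-0.4  0.3] 0.1 w 0.0598
2 [ 0.5541 -0.2281] [ 0.5563 -0.2283] (np.float64(0.0005785092288590164), 85, np.int32(1185))
3 [ 0.4458 -0.3299] [ 0.4439 -0.3442] (np.float64(0.0028884231673056183), 110, np.int32(3444))
4 [ 0.5692 -0.3418] [ 0.5809 -0.3593] (np.float64(0.0026012448759544365), 97, np.int32(3409))
to [ 0.5562 -0.2287  0.013 ] shift units [-0.019 -0.006  3.137] turn units [ 0.01 -0.01  0.01] | psi now 1.643
```

Request:
jog_arm(deltas=[{"tx": 0,"ty": 0,"tz": 0.8,"ax": 0,"ay": 0,"az": 0},{"tx": 0,"ty": 0,"tz": 0.8,"ax": 0,"ay": 0,"az": 0},{"tx": 0,"ty": 0,"tz": 0.8,"ax": 0,"ay": 0,"az": 0},{"tx": 0,"ty": 0,"tz": 0.5,"ax": 0,"ay": 0,"az": 0},{"tx": 0,"ty": 0,"tz": 0.24,"ax": 0,"ay": 0,"az": 0},{"tx": 0,"ty": 0,"tz": 0,"ax": 0,"ay": 0,"az": 0}])

```text
t: 15.65
eef_pos: [0.5563, -0.2286, 0.0137]
ee_rot: [-0.113, 3.139, -0.0]
ft_force: [-0.8, 0.5, 1.1]
width: 0.0597
grip_force: 0.0
```

Request:
jog_arm(deltas=[{"tx": 0,"ty": 0,"tz": 0,"ax": 0,"ay": 0,"az": 0},{"tx": 0,"ty": 0,"tz": 0,"ax": 0,"ay": 0,"az": 0},{"tx": 0,"ty": 0,"tz": 0,"ax": 0,"ay": 0,"az": 0},{"tx": 0,"ty": 0,"tz": 0,"ax": 0,"ay": 0,"az": 0},{"tx": 0,"ty": 0,"tz": 0,"ax": 0,"ay": 0,"az": 0},{"tx": 0,"ty": 0,"tz": 0,"ax": 0,"ay": 0,"az": 0}], claw=1)

```text
t: 16.4
eef_pos: [0.5566, -0.229, 0.0143]
ee_rot: [-0.113, 3.138, -0.001]
ft_force: [0.2, 0.6, 6.6]
width: 0.0271
grip_force: 29.1
```

Request:
jog_arm(deltas=[{"tx": 0,"ty": 0,"tz": -0.5,"ax": 0,"ay": 0,"az": 0},{"tx": 0,"ty": 0,"tz": -0.8,"ax": 0,"ay": 0,"az": 0},{"tx": 0,"ty": 0,"tz": -0.9,"ax": 0,"ay": 0,"az": 0},{"tx": 0,"ty": 0,"tz": -0.9,"ax": 0,"ay": 0,"az": 0},{"tx": 0,"ty": 0,"tz": -0.7,"ax": 0,"ay": 0,"az": 0},{"tx": 0,"ty": 0,"tz": 0,"ax": 0,"ay": 0,"az": 0}])

```text
t: 17.15
eef_pos: [0.5572, -0.2293, 0.1678]
ee_rot: [-0.113, 3.136, -0.003]
ft_force: [0.3, 0.1, -2.1]
width: 0.027
grip_force: 29.7
```

```bash
python3 - <<'E'
from h import *
st(); gos(-62,45.5,.165); gos(-62,45.5,.041)
E
```

```text
t 17.15 tcp [ 0.5572 -0.2293  0.1678] S [ -89.1 -317.5] F(shaker) [0.3 0. ] -2.1 w 0.027
to [0.5585 0.1347 0.165 ] shift units [-0.676  9.076  0.07 ] turn units [-0.02  0.03  0.01] | psi now 1.643
to [0.5585 0.1347 0.041 ] shift units [-0.676  9.076  3.17 ] turn units [-0.02  0.03  0.01] | psi now 1.643
```

Request:
jog_arm(deltas=[{"tx": -0.07,"ty": 0.91,"tz": 0,"ax": 0,"ay": 0,"az": 0},{"tx": -0.07,"ty": 0.91,"tz": 0,"ax": 0,"ay": 0,"az": 0},{"tx": -0.07,"ty": 0.91,"tz": 0,"ax": 0,"ay": 0,"az": 0},{"tx": -0.07,"ty": 0.91,"tz": 0,"ax": 0,"ay": 0,"az": 0},{"tx": -0.07,"ty": 0.91,"tz": 0,"ax": 0,"ay": 0,"az": 0},{"tx": -0.07,"ty": 0.91,"tz": 0,"ax": 0,"ay": 0,"az": 0},{"tx": -0.07,"ty": 0.91,"tz": 0,"ax": 0,"ay": 0,"az": 0},{"tx": -0.07,"ty": 0.91,"tz": 0,"ax": 0,"ay": 0,"az": 0},{"tx": -0.06,"ty": 0.91,"tz": 0,"ax": 0,"ay": 0,"az": 0},{"tx": -0.06,"ty": 0.89,"tz": 0,"ax": 0,"ay": 0,"az": 0},{"tx": 0,"ty": 0,"tz": 0.7,"ax": 0,"ay": 0,"az": 0},{"tx": 0,"ty": 0,"tz": 0.7,"ax": 0,"ay": 0,"az": 0}])

```text
t: 18.65
eef_pos: [0.5567, 0.1359, 0.1078]
ee_rot: [0.114, -3.139, 0.0]
ft_force: [0.2, -1.1, -2.2]
width: 0.0273
grip_force: 30.0
```

Request:
jog_arm(deltas=[{"tx": 0,"ty": 0,"tz": 0.7,"ax": 0,"ay": 0,"az": 0},{"tx": 0,"ty": 0,"tz": 0.5,"ax": 0,"ay": 0,"az": 0},{"tx": 0,"ty": 0,"tz": 0.3,"ax": 0,"ay": 0,"az": 0},{"tx": 0,"ty": 0,"tz": 0,"ax": 0,"ay": 0,"az": 0}])

```text
t: 19.15
eef_pos: [0.5564, 0.1352, 0.0485]
ee_rot: [0.113, -3.138, 0.001]
ft_force: [-0.1, 0.5, -1.3]
width: 0.0273
grip_force: 30.0
```

```bash
python3 - <<'E'
from h import *
st(); save('wrist','w9.png'); gos(-62,45.5,.0393)
E
```

```text
t 19.15 tcp [0.5564 0.1352 0.0485] S [-64.1  46.1] F(shaker) [-0.1  0.5] -1.3 w 0.0273
to [0.5585 0.1347 0.0393] shift units [-0.036 -0.019  0.251] turn units [-0.   -0.    0.01] | psi now 1.643
```

Request:
jog_arm(deltas=[{"tx": -0.08,"ty": -0.02,"tz": 0.12,"ax": 0,"ay": 0,"az": 0},{"tx": 0,"ty": 0,"tz": 0.08,"ax": 0,"ay": 0,"az": 0},{"tx": 0,"ty": 0,"tz": 0.05,"ax": 0,"ay": 0,"az": 0},{"tx": 0,"ty": 0,"tz": 0,"ax": 0,"ay": 0,"az": 0}])

```text
t: 19.7
eef_pos: [0.5604, 0.1348, 0.0394]
ee_rot: [-0.113, 3.139, 0.0]
ft_force: [-0.2, -0.3, -1.4]
width: 0.0275
grip_force: 29.9
```

```bash
python3 - <<'E'
from h import *
st()
E
```

```text
t 19.7 tcp [0.5604 0.1348 0.0394] S [-60.1  45.5] F(shaker) [-0.2 -0.3] -1.4 w 0.0275
```

Request:
jog_arm(deltas=[{"tx": -0.15,"ty": 0,"tz": 0,"ax": 0,"ay": 0,"az": 0},{"tx": -0.15,"ty": 0,"tz": 0,"ax": 0,"ay": 0,"az": 0},{"tx": -0.15,"ty": 0,"tz": 0,"ax": 0,"ay": 0,"az": 0},{"tx": -0.15,"ty": 0,"tz": 0,"ax": 0,"ay": 0,"az": 0},{"tx": -0.1,"ty": 0,"tz": 0,"ax": 0,"ay": 0,"az": 0},{"tx": -0.1,"ty": 0,"tz": 0,"ax": 0,"ay": 0,"az": 0}])

```text
t: 20.45
eef_pos: [0.592, 0.1369, 0.0394]
ee_rot: [0.113, -3.138, 0.001]
ft_force: [-8.3, -2.9, 9.3]
width: 0.0276
grip_force: 30.9
```

```bash
python3 - <<'E'
from h import *
st()
E
```

```text
t 20.45 tcp [0.592  0.1369 0.0394] S [-28.5  45.3] F(shaker) [-8.5 -2.3] 9.3 w 0.0276
```

Request:
jog_arm(deltas=[{"tx": -0.1,"ty": 0,"tz": 0,"ax": 0,"ay": 0,"az": 0},{"tx": -0.1,"ty": 0,"tz": 0,"ax": 0,"ay": 0,"az": 0},{"tx": -0.1,"ty": 0,"tz": 0,"ax": 0,"ay": 0,"az": 0},{"tx": -0.1,"ty": 0,"tz": 0,"ax": 0,"ay": 0,"az": 0},{"tx": 0,"ty": 0,"tz": 0,"ax": 0,"ay": 0,"az": 0}])

```text
t: 21.08
eef_pos: [0.6089, 0.1381, 0.0394]
ee_rot: [-0.112, 3.139, -0.0]
ft_force: [0.5, -1.9, 2.4]
width: 0.0274
grip_force: 30.3
```

Request:
jog_arm(deltas=[{"tx": -0.1,"ty": 0,"tz": 0,"ax": 0,"ay": 0,"az": 0},{"tx": -0.1,"ty": 0,"tz": 0,"ax": 0,"ay": 0,"az": 0},{"tx": 0,"ty": 0,"tz": 0,"ax": 0,"ay": 0,"az": 0}])

```text
t: 21.45
eef_pos: [0.617, 0.1387, 0.0394]
ee_rot: [-0.112, 3.139, -0.0]
ft_force: [2.1, -2.1, 2.7]
width: 0.0273
grip_force: 30.2
```

```bash
python3 - <<'E'
from h import *
st()
E
```

```text
t 21.45 tcp [0.617  0.1387 0.0394] S [-3.4 45.4] F(shaker) [ 2.  -2.3] 2.7 w 0.0273
```

Request:
jog_arm(deltas=[{"tx": -0.06,"ty": 0,"tz": 0,"ax": 0,"ay": 0,"az": 0},{"tx": -0.04,"ty": 0,"tz": 0,"ax": 0,"ay": 0,"az": 0},{"tx": 0,"ty": 0,"tz": 0,"ax": 0,"ay": 0,"az": 0}])

```text
t: 21.82
eef_pos: [0.6203, 0.1391, 0.0394]
ee_rot: [-0.113, 3.14, 0.0]
ft_force: [-0.6, -2.1, 4.5]
width: 0.0271
grip_force: 30.5
```

Request:
jog_arm(deltas=[{"tx": -0.04,"ty": 0,"tz": 0,"ax": 0,"ay": 0,"az": 0},{"tx": 0,"ty": 0,"tz": 0,"ax": 0,"ay": 0,"az": 0}])

```text
t: 22.08
eef_pos: [0.6218, 0.1393, 0.0394]
ee_rot: [-0.113, 3.139, 0.0]
ft_force: [-1.9, -1.4, 4.3]
width: 0.0268
grip_force: 30.5
```

Request:
jog_arm(deltas=[{"tx": -0.04,"ty": 0,"tz": 0,"ax": 0,"ay": 0,"az": 0},{"tx": 0,"ty": 0,"tz": 0,"ax": 0,"ay": 0,"az": 0}])

```text
t: 22.32
eef_pos: [0.6235, 0.1394, 0.0394]
ee_rot: [-0.113, 3.139, 0.0]
ft_force: [-2.0, -2.1, 3.9]
width: 0.027
grip_force: 30.5
```

Request:
jog_arm(deltas=[{"tx": -0.04,"ty": 0,"tz": 0,"ax": 0,"ay": 0,"az": 0},{"tx": 0,"ty": 0,"tz": 0,"ax": 0,"ay": 0,"az": 0}])

```text
t: 22.58
eef_pos: [0.6245, 0.1395, 0.0394]
ee_rot: [0.113, -3.139, -0.0]
ft_force: [-5.8, -1.8, 8.8]
width: 0.0272
grip_force: 30.9
```

Request:
jog_arm(deltas=[{"tx": -0.03,"ty": 0,"tz": 0,"ax": 0,"ay": 0,"az": 0},{"tx": 0,"ty": 0,"tz": 0,"ax": 0,"ay": 0,"az": 0}])

```text
t: 22.82
eef_pos: [0.6248, 0.1395, 0.0394]
ee_rot: [0.113, -3.137, -0.0]
ft_force: [-13.5, -2.4, 14.6]
width: 0.0274
grip_force: 31.4
```

```bash
python3 - <<'E'
from h import *
st()
E
```

```text
t 22.82 tcp [0.6248 0.1395 0.0394] S [ 4.4 45.6] F(shaker) [-13.7  -1.5] 14.6 w 0.0274
```

Request:
jog_arm(deltas=[{"tx": 0.01,"ty": 0,"tz": 0,"ax": 0,"ay": 0,"az": 0},{"tx": 0,"ty": 0,"tz": 0,"ax": 0,"ay": 0,"az": 0},{"tx": 0,"ty": 0,"tz": 0,"ax": 0,"ay": 0,"az": 0},{"tx": 0,"ty": 0,"tz": 0,"ax": 0,"ay": 0,"az": 0},{"tx": 0,"ty": 0,"tz": 0,"ax": 0,"ay": 0,"az": 0}], claw=-0.4)

```text
t: 23.45
eef_pos: [0.6258, 0.1395, 0.0393]
ee_rot: [-0.113, 3.14, 0.0]
ft_force: [0.1, 0.2, 0.5]
width: 0.0594
grip_force: 0.0
```

Request:
jog_arm(deltas=[{"tx": 0,"ty": 0,"tz": -0.4,"ax": 0,"ay": 0,"az": 0},{"tx": 0,"ty": 0,"tz": -0.9,"ax": 0,"ay": 0,"az": 0},{"tx": 0,"ty": 0,"tz": -0.9,"ax": 0,"ay": 0,"az": 0},{"tx": 0,"ty": 0,"tz": -0.9,"ax": 0,"ay": 0,"az": 0},{"tx": 0,"ty": 0,"tz": -0.9,"ax": 0,"ay": 0,"az": 0},{"tx": 0,"ty": 0,"tz": 0,"ax": 0,"ay": 0,"az": 0}])

```text
t: 24.2
eef_pos: [0.6272, 0.1398, 0.2035]
ee_rot: [-0.113, 3.134, 0.002]
ft_force: [0.4, 0.1, 0.6]
width: 0.0599
grip_force: 0.0
```

```bash
cat >> h.py <<'E'
def lid(im,P,j,x,y):
    g=im.max(2); u,v=proj('w',np.r_[W(x,y),.025+H[j]],P).astype(int)
    m=(g<75).astype(np.uint8)[v-40:v+40,u-30:u+30]; k,l,s2,ce=cv2.connectedComponentsWithStats(m)
    for i in range(1,k):
        if s2[i,4]>60: c=ce[i]+[u-30,v-40]; print('lid',j,s2[i,4],c.round(1),S(onplane('w',c,.025+H[j]-.003,P)).round(1))
E
python3 - <<'E'
from h import *
st(); P=camera_params('wrist'); im=save('wrist','w10.png'); lid(im,P,2,2,45); lid(im,P,1,2,-135)
go(.50,-.30,.2,TH+np.pi/2)
E
```

```text
t 24.2 tcp [0.6272 0.1398 0.2035] S [ 6.9 45.7] F(shaker) [0.4 0.1] 0.6 w 0.0599
lid 2 881 [321.3 186.9] [ 2.  45.2]
lid 1 643 [116.8 183.6] [   0.8 -130.2]
to [ 0.5 -0.3  0.2] shift units [  3.932 -10.741   0.035] turn units [0.   0.03 0.01] | psi now 1.643
```

Request:
jog_arm(deltas=[{"tx": 0.41,"ty": -0.88,"tz": 0,"ax": 0,"ay": 0,"az": 0},{"tx": 0.41,"ty": -0.88,"tz": 0,"ax": 0,"ay": 0,"az": 0},{"tx": 0.41,"ty": -0.88,"tz": 0,"ax": 0,"ay": 0,"az": 0},{"tx": 0.41,"ty": -0.88,"tz": 0,"ax": 0,"ay": 0,"az": 0},{"tx": 0.41,"ty": -0.88,"tz": 0,"ax": 0,"ay": 0,"az": 0},{"tx": 0.41,"ty": -0.88,"tz": 0,"ax": 0,"ay": 0,"az": 0},{"tx": 0.41,"ty": -0.88,"tz": 0,"ax": 0,"ay": 0,"az": 0},{"tx": 0.41,"ty": -0.88,"tz": 0,"ax": 0,"ay": 0,"az": 0},{"tx": 0.41,"ty": -0.88,"tz": 0,"ax": 0,"ay": 0,"az": 0},{"tx": 0.41,"ty": -0.88,"tz": 0,"ax": 0,"ay": 0,"az": 0},{"tx": 0.41,"ty": -0.88,"tz": 0,"ax": 0,"ay": 0,"az": 0},{"tx": 0.41,"ty": -0.88,"tz": 0,"ax": 0,"ay": 0,"az": 0}], claw=-0.7)

```text
t: 25.75
eef_pos: [0.4588, -0.2968, 0.1988]
ee_rot: [0.113, -3.139, -0.001]
ft_force: [0.9, -0.9, -0.6]
width: 0.0727
grip_force: 0.0
```

Request:
jog_arm(deltas=[{"tx": 0.41,"ty": -0.88,"tz": 0.4,"ax": 0,"ay": 0,"az": 0},{"tx": 0,"ty": 0,"tz": 0.6,"ax": 0,"ay": 0,"az": 0},{"tx": 0,"ty": 0,"tz": 0.5,"ax": 0,"ay": 0,"az": 0},{"tx": 0,"ty": 0,"tz": 0,"ax": 0,"ay": 0,"az": 0}])

```text
t: 26.25
eef_pos: [0.4448, -0.3314, 0.1377]
ee_rot: [0.112, -3.137, -0.003]
ft_force: [0.8, -0.8, 0.3]
width: 0.072
grip_force: 0.0
```

```bash
python3 - <<'E'
from h import *
st(); P=camera_params('wrist'); im=save('wrist','w11.png'); b=im[:,:,::-1]
r=jar(b,P,3,proj('w',[.446,-.3336,H[3]-.002],P)); print(r[0].round(4),r[1].round(4),r[2:])
go(*r[1],.0135,TH+np.pi/2)
E
```

```text
t 26.25 tcp [ 0.4448 -0.3314  0.1377] S [-208.4 -411.4] F(shaker) [ 0.7 -0.9] 0.3 w 0.072
[ 0.4428 -0.3326] [ 0.4468 -0.3327] (np.float64(0.0007521644794440344), 94, np.int32(2001))
to [ 0.4468 -0.3327  0.0135] shift units [-0.033 -0.025  3.136] turn units [ 0.01 -0.01  0.01] | psi now 1.643
```

Request:
jog_arm(deltas=[{"tx": 0,"ty": -0.03,"tz": 0.8,"ax": 0,"ay": 0,"az": 0},{"tx": 0,"ty": 0,"tz": 0.8,"ax": 0,"ay": 0,"az": 0},{"tx": 0,"ty": 0,"tz": 0.8,"ax": 0,"ay": 0,"az": 0},{"tx": 0,"ty": 0,"tz": 0.5,"ax": 0,"ay": 0,"az": 0},{"tx": 0,"ty": 0,"tz": 0.24,"ax": 0,"ay": 0,"az": 0},{"tx": 0,"ty": 0,"tz": 0,"ax": 0,"ay": 0,"az": 0}])

```text
t: 27.05
eef_pos: [0.4463, -0.3334, 0.0141]
ee_rot: [-0.113, 3.139, -0.0]
ft_force: [0.7, 0.1, 1.7]
width: 0.0725
grip_force: 0.0
```

Request:
jog_arm(deltas=[{"tx": 0,"ty": 0,"tz": 0,"ax": 0,"ay": 0,"az": 0},{"tx": 0,"ty": 0,"tz": 0,"ax": 0,"ay": 0,"az": 0},{"tx": 0,"ty": 0,"tz": 0,"ax": 0,"ay": 0,"az": 0},{"tx": 0,"ty": 0,"tz": 0,"ax": 0,"ay": 0,"az": 0},{"tx": 0,"ty": 0,"tz": 0,"ax": 0,"ay": 0,"az": 0},{"tx": 0,"ty": 0,"tz": 0,"ax": 0,"ay": 0,"az": 0}], claw=1)

```text
t: 27.8
eef_pos: [0.4465, -0.3337, 0.0146]
ee_rot: [-0.113, 3.138, -0.001]
ft_force: [-0.5, 2.2, 7.2]
width: 0.0354
grip_force: 29.3
```

Request:
jog_arm(deltas=[{"tx": 0,"ty": 0,"tz": -0.5,"ax": 0,"ay": 0,"az": 0},{"tx": 0,"ty": 0,"tz": -0.9,"ax": 0,"ay": 0,"az": 0},{"tx": 0,"ty": 0,"tz": -0.9,"ax": 0,"ay": 0,"az": 0},{"tx": 0,"ty": 0,"tz": -0.9,"ax": 0,"ay": 0,"az": 0},{"tx": 0,"ty": 0,"tz": -0.9,"ax": 0,"ay": 0,"az": 0},{"tx": 0,"ty": 0,"tz": 0,"ax": 0,"ay": 0,"az": 0}])

```text
t: 28.55
eef_pos: [0.4473, -0.3343, 0.1806]
ee_rot: [-0.113, 3.136, -0.005]
ft_force: [-0.5, -0.5, -2.1]
width: 0.0349
grip_force: 30.3
```

```bash
python3 - <<'E'
from h import *
st(); gos(-60,135.5,.0395)
E
```

```text
t 28.55 tcp [ 0.4473 -0.3343  0.1806] S [-206.1 -414.5] F(shaker) [-0.5 -0.4] -2.1 w 0.0349
to [0.5542 0.2246 0.0395] shift units [-3.653 13.749  3.528] turn units [-0.03  0.03  0.01] | psi now 1.643
```

Request:
jog_arm(deltas=[{"tx": -0.23,"ty": 0.86,"tz": 0,"ax": 0,"ay": 0,"az": 0},{"tx": -0.23,"ty": 0.86,"tz": 0,"ax": 0,"ay": 0,"az": 0},{"tx": -0.23,"ty": 0.86,"tz": 0,"ax": 0,"ay": 0,"az": 0},{"tx": -0.23,"ty": 0.86,"tz": 0,"ax": 0,"ay": 0,"az": 0},{"tx": -0.23,"ty": 0.86,"tz": 0,"ax": 0,"ay": 0,"az": 0},{"tx": -0.23,"ty": 0.86,"tz": 0,"ax": 0,"ay": 0,"az": 0},{"tx": -0.23,"ty": 0.86,"tz": 0,"ax": 0,"ay": 0,"az": 0},{"tx": -0.23,"ty": 0.86,"tz": 0,"ax": 0,"ay": 0,"az": 0},{"tx": -0.23,"ty": 0.86,"tz": 0,"ax": 0,"ay": 0,"az": 0},{"tx": -0.23,"ty": 0.86,"tz": 0,"ax": 0,"ay": 0,"az": 0},{"tx": -0.23,"ty": 0.86,"tz": 0,"ax": 0,"ay": 0,"az": 0},{"tx": -0.23,"ty": 0.86,"tz": 0,"ax": 0,"ay": 0,"az": 0}])

```text
t: 30.05
eef_pos: [0.5262, 0.0874, 0.1769]
ee_rot: [0.113, -3.139, 0.0]
ft_force: [1.1, -0.3, -1.8]
width: 0.0352
grip_force: 30.6
```

Request:
jog_arm(deltas=[{"tx": -0.24,"ty": 0.86,"tz": 0,"ax": 0,"ay": 0,"az": 0},{"tx": -0.24,"ty": 0.86,"tz": 0,"ax": 0,"ay": 0,"az": 0},{"tx": -0.24,"ty": 0.86,"tz": 0,"ax": 0,"ay": 0,"az": 0},{"tx": -0.24,"ty": 0.85,"tz": 0,"ax": 0,"ay": 0,"az": 0},{"tx": 0,"ty": 0,"tz": 0.6,"ax": 0,"ay": 0,"az": 0},{"tx": 0,"ty": 0,"tz": 0.8,"ax": 0,"ay": 0,"az": 0},{"tx": 0,"ty": 0,"tz": 0.8,"ax": 0,"ay": 0,"az": 0},{"tx": 0,"ty": 0,"tz": 0.8,"ax": 0,"ay": 0,"az": 0},{"tx": 0,"ty": 0,"tz": 0.25,"ax": 0,"ay": 0,"az": 0},{"tx": 0,"ty": 0,"tz": 0,"ax": 0,"ay": 0,"az": 0}])

```text
t: 31.3
eef_pos: [0.5547, 0.2257, 0.0474]
ee_rot: [0.113, -3.139, 0.001]
ft_force: [0.1, 0.0, -1.4]
width: 0.0353
grip_force: 30.6
```

```bash
python3 - <<'E'
from h import *
st(); gos(-57,135.5,.0398)
E
```

```text
t 31.3 tcp [0.5547 0.2257 0.0474] S [-59.4 136.6] F(shaker) [0.1 0. ] -1.4 w 0.0353
to [0.5572 0.2248 0.0398] shift units [-0.061 -0.026  0.191] turn units [-0.   -0.01  0.01] | psi now 1.643
```

Request:
jog_arm(deltas=[{"tx": -0.05,"ty": -0.02,"tz": 0.1,"ax": 0,"ay": 0,"az": 0},{"tx": 0,"ty": 0,"tz": 0.06,"ax": 0,"ay": 0,"az": 0},{"tx": 0,"ty": 0,"tz": 0.03,"ax": 0,"ay": 0,"az": 0},{"tx": 0,"ty": 0,"tz": 0,"ax": 0,"ay": 0,"az": 0}])

```text
t: 31.8
eef_pos: [0.5571, 0.2252, 0.0402]
ee_rot: [-0.113, 3.139, 0.0]
ft_force: [0.1, -0.3, -1.5]
width: 0.0353
grip_force: 30.6
```

Request:
jog_arm(deltas=[{"tx": -0.15,"ty": 0,"tz": 0,"ax": 0,"ay": 0,"az": 0},{"tx": -0.15,"ty": 0,"tz": 0,"ax": 0,"ay": 0,"az": 0},{"tx": -0.15,"ty": 0,"tz": 0,"ax": 0,"ay": 0,"az": 0},{"tx": -0.15,"ty": 0,"tz": 0,"ax": 0,"ay": 0,"az": 0}])

```text
t: 32.3
eef_pos: [0.5814, 0.227, 0.04]
ee_rot: [0.113, -3.139, -0.0]
ft_force: [-2.1, -1.0, -1.5]
width: 0.0353
grip_force: 30.7
```

```bash
python3 - <<'E'
from h import *
st()
E
```

```text
t 32.3 tcp [0.5814 0.227  0.04  ] S [-32.7 135.9] F(shaker) [-2.1 -0.9] -1.5 w 0.0353
```

Request:
jog_arm(deltas=[{"tx": -0.1,"ty": 0,"tz": 0,"ax": 0,"ay": 0,"az": 0},{"tx": -0.1,"ty": 0,"tz": 0,"ax": 0,"ay": 0,"az": 0},{"tx": -0.1,"ty": 0,"tz": 0,"ax": 0,"ay": 0,"az": 0}])

```text
t: 32.67
eef_pos: [0.5933, 0.2278, 0.0401]
ee_rot: [-0.113, 3.139, 0.0]
ft_force: [-0.7, -0.7, -1.8]
width: 0.0356
grip_force: 30.6
```

Request:
jog_arm(deltas=[{"tx": -0.1,"ty": 0,"tz": 0,"ax": 0,"ay": 0,"az": 0},{"tx": -0.1,"ty": 0,"tz": 0,"ax": 0,"ay": 0,"az": 0},{"tx": -0.1,"ty": 0,"tz": 0,"ax": 0,"ay": 0,"az": 0},{"tx": 0,"ty": 0,"tz": 0,"ax": 0,"ay": 0,"az": 0}])

```text
t: 33.17
eef_pos: [0.6056, 0.2287, 0.0402]
ee_rot: [-0.112, 3.139, 0.0]
ft_force: [2.3, -0.2, -1.5]
width: 0.0354
grip_force: 30.6
```

Request:
jog_arm(deltas=[{"tx": -0.08,"ty": 0,"tz": 0,"ax": 0,"ay": 0,"az": 0},{"tx": 0,"ty": 0,"tz": 0,"ax": 0,"ay": 0,"az": 0}])

```text
t: 33.42
eef_pos: [0.6085, 0.2289, 0.0402]
ee_rot: [-0.113, 3.139, 0.0]
ft_force: [2.3, 0.6, -2.6]
width: 0.0352
grip_force: 30.6
```

```bash
python3 - <<'E'
from h import *
st()
E
```

```text
t 33.42 tcp [0.6085 0.2289 0.0402] S [ -5.5 136. ] F(shaker) [2.4 0.5] -2.6 w 0.0352
```

Request:
jog_arm(deltas=[{"tx": -0.08,"ty": 0,"tz": 0,"ax": 0,"ay": 0,"az": 0},{"tx": 0,"ty": 0,"tz": 0,"ax": 0,"ay": 0,"az": 0}])

```text
t: 33.67
eef_pos: [0.6117, 0.2292, 0.0402]
ee_rot: [-0.113, 3.139, 0.0]
ft_force: [2.2, -0.2, -1.4]
width: 0.0354
grip_force: 30.6
```

Request:
jog_arm(deltas=[{"tx": -0.05,"ty": 0,"tz": 0,"ax": 0,"ay": 0,"az": 0},{"tx": 0,"ty": 0,"tz": 0,"ax": 0,"ay": 0,"az": 0}])

```text
t: 33.92
eef_pos: [0.613, 0.2292, 0.0399]
ee_rot: [0.113, -3.139, 0.0]
ft_force: [-2.1, -0.3, -0.2]
width: 0.0355
grip_force: 30.6
```

Request:
jog_arm(deltas=[{"tx": -0.04,"ty": 0,"tz": 0,"ax": 0,"ay": 0,"az": 0},{"tx": 0,"ty": 0,"tz": 0,"ax": 0,"ay": 0,"az": 0}])

```text
t: 34.17
eef_pos: [0.6134, 0.2293, 0.0398]
ee_rot: [0.113, -3.137, 0.0]
ft_force: [-11.2, -1.6, 5.3]
width: 0.0352
grip_force: 31.3
```

Request:
jog_arm(deltas=[{"tx": -0.03,"ty": 0,"tz": 0,"ax": 0,"ay": 0,"az": 0},{"tx": 0,"ty": 0,"tz": 0,"ax": 0,"ay": 0,"az": 0}])

```text
t: 34.42
eef_pos: [0.6136, 0.2293, 0.0399]
ee_rot: [0.113, -3.135, 0.0]
ft_force: [-18.1, -1.0, 11.7]
width: 0.0351
grip_force: 31.8
```

Request:
jog_arm(deltas=[{"tx": 0.03,"ty": 0,"tz": 0,"ax": 0,"ay": 0,"az": 0},{"tx": 0,"ty": 0,"tz": 0,"ax": 0,"ay": 0,"az": 0},{"tx": 0,"ty": 0,"tz": 0,"ax": 0,"ay": 0,"az": 0},{"tx": 0,"ty": 0,"tz": 0,"ax": 0,"ay": 0,"az": 0},{"tx": 0,"ty": 0,"tz": 0,"ax": 0,"ay": 0,"az": 0}], claw=-0.6)

```text
t: 35.05
eef_pos: [0.615, 0.2294, 0.0401]
ee_rot: [-0.113, 3.14, -0.0]
ft_force: [0.2, 0.3, -0.1]
width: 0.0679
grip_force: 0.0
```

Request:
jog_arm(deltas=[{"tx": 0,"ty": 0,"tz": -0.4,"ax": 0,"ay": 0,"az": 0},{"tx": 0,"ty": 0,"tz": -0.9,"ax": 0,"ay": 0,"az": 0},{"tx": 0,"ty": 0,"tz": -0.9,"ax": 0,"ay": 0,"az": 0},{"tx": 0,"ty": 0,"tz": -0.9,"ax": 0,"ay": 0,"az": 0},{"tx": 0,"ty": 0,"tz": -0.9,"ax": 0,"ay": 0,"az": 0},{"tx": 0,"ty": 0,"tz": 0,"ax": 0,"ay": 0,"az": 0}])

```text
t: 35.8
eef_pos: [0.6163, 0.2299, 0.2043]
ee_rot: [-0.113, 3.134, 0.003]
ft_force: [0.4, 0.2, -0.7]
width: 0.0683
grip_force: 0.0
```

```bash
python3 - <<'E'
from h import *
st(); P=camera_params('wrist'); im=save('wrist','w12.png'); lid(im,P,3,-3,135); lid(im,P,2,2,45)
# jar4 by scene camera: compare dark lid blob with start
b=snapshot('scene'); m=(b[260:310,160:205].max(2)<60).astype(np.uint8); k,l,s2,ce=cv2.connectedComponentsWithStats(m); print([(int(s2[i,4]),(ce[i]+[160,260]).round(1)) for i in range(1,k) if s2[i,4]>40],'was 179.6 285.2')
go(.5722,-.345,.14,TH+np.pi/2)
E
```

```text
t 35.8 tcp [0.6163 0.2299 0.2043] S [  2.3 136.3] F(shaker) [0.4 0.2] -0.7 w 0.0683
lid 3 1467 [321.2 186.4] [ -4.4 135.8]
lid 2 147 [187.7 157.4] [-27.3  26.9]
lid 2 961 [216.3 191.4] [ 1.7 47.5]
[(295, array([166.5, 298.3]))] was 179.6 285.2
to [ 0.5722 -0.345   0.14  ] shift units [  2.084 -14.249   1.519] turn units [0.   0.01 0.01] | psi now 1.643
```

Jar 4 has been knocked aside: its lid has moved in the scene view from (180,285) to about (166,298). I'll look it up with a wider window.

```bash
python3 - <<'E'
from h import *
b=save('scene','scene2.png'); m=(b[260:340,130:215].max(2)<60).astype(np.uint8); k,l,s2,ce=cv2.connectedComponentsWithStats(m)
for i in range(1,k):
    if s2[i,4]>40: c=ce[i]+[130,260]; print(s2[i],c.round(1),onplane('scene',c,.060).round(4))
X=onplane('scene',[180.5,285.2],.06); print(X)
E
```

```text
[ 23  28  23  22 391] [164.1 298.4] [ 0.5834 -0.3799  0.06  ]
[ 0.57324895 -0.34301572  0.06      ]
```

Request:
jog_arm(deltas=[{"tx": 0.12,"ty": -0.89,"tz": 0,"ax": 0,"ay": 0,"az": 0},{"tx": 0.12,"ty": -0.89,"tz": 0,"ax": 0,"ay": 0,"az": 0},{"tx": 0.12,"ty": -0.89,"tz": 0,"ax": 0,"ay": 0,"az": 0},{"tx": 0.12,"ty": -0.89,"tz": 0,"ax": 0,"ay": 0,"az": 0},{"tx": 0.12,"ty": -0.89,"tz": 0,"ax": 0,"ay": 0,"az": 0},{"tx": 0.12,"ty": -0.89,"tz": 0,"ax": 0,"ay": 0,"az": 0},{"tx": 0.12,"ty": -0.89,"tz": 0,"ax": 0,"ay": 0,"az": 0},{"tx": 0.12,"ty": -0.89,"tz": 0,"ax": 0,"ay": 0,"az": 0},{"tx": 0.12,"ty": -0.89,"tz": 0,"ax": 0,"ay": 0,"az": 0},{"tx": 0.12,"ty": -0.89,"tz": 0,"ax": 0,"ay": 0,"az": 0},{"tx": 0.12,"ty": -0.89,"tz": 0,"ax": 0,"ay": 0,"az": 0},{"tx": 0.12,"ty": -0.89,"tz": 0,"ax": 0,"ay": 0,"az": 0}])

```text
t: 37.45
eef_pos: [0.5874, -0.2018, 0.1991]
ee_rot: [0.113, -3.138, -0.001]
ft_force: [-0.9, -0.1, 0.2]
width: 0.0683
grip_force: 0.0
```

Request:
jog_arm(deltas=[{"tx": 0.12,"ty": -0.89,"tz": 0,"ax": 0,"ay": 0,"az": 0},{"tx": 0.12,"ty": -0.89,"tz": 0,"ax": 0,"ay": 0,"az": 0},{"tx": 0.12,"ty": -0.89,"tz": 0,"ax": 0,"ay": 0,"az": 0},{"tx": 0.12,"ty": -0.89,"tz": 0,"ax": 0,"ay": 0,"az": 0},{"tx": 0.1,"ty": -0.89,"tz": 0.3,"ax": 0,"ay": 0,"az": 0},{"tx": 0,"ty": 0,"tz": 0,"ax": 0,"ay": 0,"az": 0}], claw=-0.8)

```text
t: 38.2
eef_pos: [0.5763, -0.3818, 0.1855]
ee_rot: [0.109, -3.137, -0.003]
ft_force: [-0.7, 0.6, 0.9]
width: 0.0767
grip_force: 0.0
```

```bash
python3 - <<'E'
from h import *
st(); P=camera_params('wrist'); im=save('wrist','w13.png'); b=im[:,:,::-1]
c=proj('w',[.583,-.381,.064],P); print('px',c)
try: r=jar(b,P,4,c,w=55); print(r[0].round(4),r[1].round(4),r[2:]); go(*r[1],.0135,TH+np.pi/2)
except Exception as e: print(e)
E
```

```text
t 38.2 tcp [ 0.5763 -0.3818  0.1855] S [ -80.8 -471. ] F(shaker) [-0.6  0.6] 0.9 w 0.0767
px [322.24047605 203.54493121]
[ 0.5815 -0.381 ] [ 0.5842 -0.3809] (np.float64(0.0005335702930054937), 90, np.int32(2055))
to [ 0.5842 -0.3809  0.0135] shift units [-0.183 -0.022  4.322] turn units [ 0.01 -0.02 -0.  ] | psi now 1.641
```

View pics/w13.png

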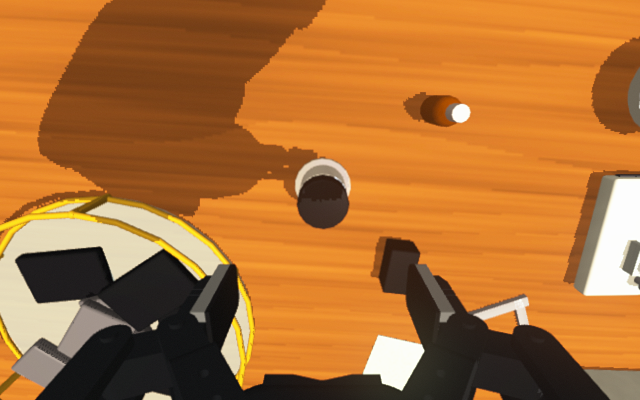

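Jar 4 is at (322,185) and upright. The basket rim passes (215,245) and the cartridge box corner is at (378,265), so I'll check finger clearance.

```bash
python3 - <<'E'
from h import *
P=camera_params('wrist')
for n,uv in [('rim',(185,215)),('rim',(215,238)),('rim',(240,275)),('rim',(253,330)),('boxc',(378,285)),('boxc',(390,238))]:
    print(n,uv,[onplane('w',uv,z,P)[:2].round(3).tolist() for z in (0,.03,.06)])
print(ray('scene',(163,400),)) if 0 else None
go(.5836,-.3809,.0135,TH+np.pi/2)
E
```

```text
rim (185, 215) [[0.628, -0.521], [0.616, -0.509], [0.604, -0.496]]
rim (215, 238) [[0.652, -0.49], [0.638, -0.481], [0.624, -0.471]]
rim (240, 275) [[0.695, -0.464], [0.677, -0.457], [0.659, -0.45]]
rim (253, 330) [[0.769, -0.449], [0.744, -0.443], [0.719, -0.438]]
boxc (378, 285) [[0.697, -0.309], [0.679, -0.316], [0.661, -0.323]]
boxc (390, 238) [[0.639, -0.303], [0.626, -0.311], [0.613, -0.318]]
to [ 0.5836 -0.3809  0.0135] shift units [-0.169 -0.021  4.322] turn units [ 0.01 -0.02 -0.  ] | psi now 1.641
```

Request:
jog_arm(deltas=[{"tx": -0.13,"ty": 0,"tz": 0.8,"ax": 0,"ay": 0,"az": 0},{"tx": 0,"ty": 0,"tz": 0.8,"ax": 0,"ay": 0,"az": 0},{"tx": 0,"ty": 0,"tz": 0.8,"ax": 0,"ay": 0,"az": 0},{"tx": 0,"ty": 0,"tz": 0.8,"ax": 0,"ay": 0,"az": 0},{"tx": 0,"ty": 0,"tz": 0.7,"ax": 0,"ay": 0,"az": 0},{"tx": 0,"ty": 0,"tz": 0.4,"ax": 0,"ay": 0,"az": 0},{"tx": 0,"ty": 0,"tz": 0,"ax": 0,"ay": 0,"az": 0}])

```text
t: 39.12
eef_pos: [0.5825, -0.3788, 0.0154]
ee_rot: [0.114, -3.138, -0.002]
ft_force: [-0.1, -0.3, 0.9]
width: 0.0765
grip_force: 0.0
```

Request:
jog_arm(deltas=[{"tx": 0,"ty": 0,"tz": 0,"ax": 0,"ay": 0,"az": 0},{"tx": 0,"ty": 0,"tz": 0,"ax": 0,"ay": 0,"az": 0},{"tx": 0,"ty": 0,"tz": 0,"ax": 0,"ay": 0,"az": 0},{"tx": 0,"ty": 0,"tz": 0,"ax": 0,"ay": 0,"az": 0},{"tx": 0,"ty": 0,"tz": 0,"ax": 0,"ay": 0,"az": 0},{"tx": 0,"ty": 0,"tz": 0,"ax": 0,"ay": 0,"az": 0}], claw=1)

```text
t: 39.88
eef_pos: [0.5836, -0.3801, 0.0175]
ee_rot: [-0.113, 3.138, -0.002]
ft_force: [-1.1, 1.7, 5.3]
width: 0.0435
grip_force: 30.0
```

Request:
jog_arm(deltas=[{"tx": 0,"ty": 0,"tz": -0.5,"ax": 0,"ay": 0,"az": 0},{"tx": 0,"ty": 0,"tz": -0.9,"ax": 0,"ay": 0,"az": 0},{"tx": 0,"ty": 0,"tz": -0.9,"ax": 0,"ay": 0,"az": 0},{"tx": 0,"ty": 0,"tz": -0.9,"ax": 0,"ay": 0,"az": 0},{"tx": 0,"ty": 0,"tz": -0.9,"ax": 0,"ay": 0,"az": 0},{"tx": 0,"ty": 0,"tz": 0,"ax": 0,"ay": 0,"az": 0}])

```text
t: 40.62
eef_pos: [0.5842, -0.3805, 0.1838]
ee_rot: [-0.113, 3.135, -0.005]
ft_force: [-0.3, 0.7, -2.4]
width: 0.0427
grip_force: 31.2
```

```bash
python3 - <<'E'
from h import *
st(); gos(-53.5,-44.3,.0395)
E
```

```text
t 40.62 tcp [ 0.5842 -0.3805  0.1838] S [ -72.8 -470.2] F(shaker) [-0.2  0.7] -2.4 w 0.0427
to [0.5734 0.0457 0.0395] shift units [-0.483 10.648  3.606] turn units [-0.03  0.04  0.01] | psi now 1.643
```

Request:
jog_arm(deltas=[{"tx": -0.04,"ty": 0.89,"tz": 0,"ax": 0,"ay": 0,"az": 0},{"tx": -0.04,"ty": 0.89,"tz": 0,"ax": 0,"ay": 0,"az": 0},{"tx": -0.04,"ty": 0.89,"tz": 0,"ax": 0,"ay": 0,"az": 0},{"tx": -0.04,"ty": 0.89,"tz": 0,"ax": 0,"ay": 0,"az": 0},{"tx": -0.04,"ty": 0.89,"tz": 0,"ax": 0,"ay": 0,"az": 0},{"tx": -0.04,"ty": 0.89,"tz": 0,"ax": 0,"ay": 0,"az": 0},{"tx": -0.04,"ty": 0.89,"tz": 0,"ax": 0,"ay": 0,"az": 0},{"tx": -0.04,"ty": 0.89,"tz": 0,"ax": 0,"ay": 0,"az": 0},{"tx": -0.04,"ty": 0.89,"tz": 0,"ax": 0,"ay": 0,"az": 0},{"tx": -0.04,"ty": 0.89,"tz": 0,"ax": 0,"ay": 0,"az": 0},{"tx": -0.04,"ty": 0.89,"tz": 0,"ax": 0,"ay": 0,"az": 0},{"tx": -0.04,"ty": 0.85,"tz": 0,"ax": 0,"ay": 0,"az": 0}])

```text
t: 42.12
eef_pos: [0.571, 0.0473, 0.1794]
ee_rot: [0.113, -3.139, 0.0]
ft_force: [0.0, 0.1, -2.4]
width: 0.0433
grip_force: 31.5
```

Request:
jog_arm(deltas=[{"tx": 0,"ty": 0,"tz": 0.5,"ax": 0,"ay": 0,"az": 0},{"tx": 0,"ty": 0,"tz": 0.8,"ax": 0,"ay": 0,"az": 0},{"tx": 0,"ty": 0,"tz": 0.8,"ax": 0,"ay": 0,"az": 0},{"tx": 0,"ty": 0,"tz": 0.7,"ax": 0,"ay": 0,"az": 0},{"tx": 0,"ty": 0,"tz": 0.4,"ax": 0,"ay": 0,"az": 0},{"tx": 0,"ty": 0,"tz": 0,"ax": 0,"ay": 0,"az": 0}])

```text
t: 42.88
eef_pos: [0.5707, 0.0461, 0.0512]
ee_rot: [0.113, -3.138, 0.0]
ft_force: [0.9, -0.8, -2.4]
width: 0.0437
grip_force: 31.5
```

```bash
python3 - <<'E'
from h import *
st(); gos(-53,-44.3,.0430)
E
```

```text
t 42.88 tcp [0.5707 0.0461 0.0512] S [-56.1 -43.7] F(shaker) [ 0.9 -0.8] -2.4 w 0.0437
to [0.5739 0.0458 0.043 ] shift units [-0.078 -0.014  0.206] turn units [-0.   -0.02  0.01] | psi now 1.643
```

Request:
jog_arm(deltas=[{"tx": -0.06,"ty": 0,"tz": 0.1,"ax": 0,"ay": 0,"az": 0},{"tx": 0,"ty": 0,"tz": 0.07,"ax": 0,"ay": 0,"az": 0},{"tx": 0,"ty": 0,"tz": 0.03,"ax": 0,"ay": 0,"az": 0},{"tx": 0,"ty": 0,"tz": 0,"ax": 0,"ay": 0,"az": 0}])

```text
t: 43.38
eef_pos: [0.574, 0.0464, 0.0442]
ee_rot: [-0.113, 3.139, -0.0]
ft_force: [0.2, -0.3, -1.8]
width: 0.0435
grip_force: 31.5
```

Request:
jog_arm(deltas=[{"tx": -0.15,"ty": 0,"tz": 0,"ax": 0,"ay": 0,"az": 0},{"tx": -0.15,"ty": 0,"tz": 0,"ax": 0,"ay": 0,"az": 0},{"tx": -0.12,"ty": 0,"tz": 0,"ax": 0,"ay": 0,"az": 0},{"tx": -0.1,"ty": 0,"tz": 0,"ax": 0,"ay": 0,"az": 0}])

```text
t: 43.88
eef_pos: [0.5952, 0.0477, 0.0441]
ee_rot: [-0.113, 3.139, -0.0]
ft_force: [-1.3, -3.6, -1.5]
width: 0.0431
grip_force: 31.5
```

```bash
python3 - <<'E'
from h import *
st()
E
```

```text
t 43.88 tcp [0.5952 0.0477 0.0441] S [-31.6 -43.9] F(shaker) [-1.6 -3.5] -1.5 w 0.0431
```

Request:
jog_arm(deltas=[{"tx": -0.1,"ty": 0,"tz": 0.025,"ax": 0,"ay": 0,"az": 0},{"tx": -0.1,"ty": 0,"tz": 0,"ax": 0,"ay": 0,"az": 0},{"tx": -0.1,"ty": 0,"tz": 0,"ax": 0,"ay": 0,"az": 0},{"tx": -0.1,"ty": 0,"tz": 0,"ax": 0,"ay": 0,"az": 0},{"tx": 0,"ty": 0,"tz": 0,"ax": 0,"ay": 0,"az": 0}])

```text
t: 44.5
eef_pos: [0.6112, 0.049, 0.0432]
ee_rot: [-0.113, 3.139, 0.0]
ft_force: [0.6, -2.9, -2.7]
width: 0.0432
grip_force: 31.4
```

Request:
jog_arm(deltas=[{"tx": -0.1,"ty": 0,"tz": 0,"ax": 0,"ay": 0,"az": 0},{"tx": -0.1,"ty": 0,"tz": 0,"ax": 0,"ay": 0,"az": 0},{"tx": -0.1,"ty": 0,"tz": 0,"ax": 0,"ay": 0,"az": 0},{"tx": 0,"ty": 0,"tz": 0,"ax": 0,"ay": 0,"az": 0}])

```text
t: 45.0
eef_pos: [0.6231, 0.0499, 0.0431]
ee_rot: [-0.113, 3.139, 0.0]
ft_force: [2.3, -1.7, -2.3]
width: 0.0432
grip_force: 31.4
```

```bash
python3 - <<'E'
from h import *
st()
E
```

```text
t 45.0 tcp [0.6231 0.0499 0.0431] S [ -3.6 -43.6] F(shaker) [ 2.2 -1.9] -2.3 w 0.0432
```

Request:
jog_arm(deltas=[{"tx": -0.08,"ty": 0,"tz": 0.01,"ax": 0,"ay": 0,"az": 0},{"tx": 0,"ty": 0,"tz": 0,"ax": 0,"ay": 0,"az": 0}])

```text
t: 45.25
eef_pos: [0.6261, 0.0501, 0.0427]
ee_rot: [-0.113, 3.139, 0.0]
ft_force: [2.1, -1.3, -1.8]
width: 0.0433
grip_force: 31.4
```

Request:
jog_arm(deltas=[{"tx": -0.05,"ty": 0,"tz": 0,"ax": 0,"ay": 0,"az": 0},{"tx": 0,"ty": 0,"tz": 0,"ax": 0,"ay": 0,"az": 0}])

```text
t: 45.5
eef_pos: [0.628, 0.0503, 0.0427]
ee_rot: [-0.113, 3.139, 0.0]
ft_force: [3.0, -1.6, -2.9]
width: 0.0435
grip_force: 31.4
```

Request:
jog_arm(deltas=[{"tx": -0.04,"ty": 0,"tz": 0,"ax": 0,"ay": 0,"az": 0},{"tx": 0,"ty": 0,"tz": 0,"ax": 0,"ay": 0,"az": 0}])

```text
t: 45.75
eef_pos: [0.6295, 0.0504, 0.0427]
ee_rot: [-0.113, 3.139, 0.0]
ft_force: [2.6, -0.8, -2.2]
width: 0.0432
grip_force: 31.4
```

Request:
jog_arm(deltas=[{"tx": -0.03,"ty": 0,"tz": 0,"ax": 0,"ay": 0,"az": 0},{"tx": 0,"ty": 0,"tz": 0,"ax": 0,"ay": 0,"az": 0}])

```text
t: 46.0
eef_pos: [0.6302, 0.0504, 0.0426]
ee_rot: [0.113, -3.139, -0.0]
ft_force: [-2.1, -0.7, 0.1]
width: 0.0434
grip_force: 31.9
```

Stop contact is just felt. One more nudge to confirm it, then release and lift.

Request:
jog_arm(deltas=[{"tx": -0.04,"ty": 0,"tz": 0,"ax": 0,"ay": 0,"az": 0},{"tx": 0,"ty": 0,"tz": 0,"ax": 0,"ay": 0,"az": 0}])

```text
t: 46.25
eef_pos: [0.6306, 0.0505, 0.0427]
ee_rot: [0.113, -3.137, 0.0]
ft_force: [-12.2, -1.3, 9.5]
width: 0.0432
grip_force: 32.7
```

Request:
jog_arm(deltas=[{"tx": 0.03,"ty": 0,"tz": 0,"ax": 0,"ay": 0,"az": 0},{"tx": 0,"ty": 0,"tz": 0,"ax": 0,"ay": 0,"az": 0},{"tx": 0,"ty": 0,"tz": 0,"ax": 0,"ay": 0,"az": 0},{"tx": 0,"ty": 0,"tz": 0,"ax": 0,"ay": 0,"az": 0},{"tx": 0,"ty": 0,"tz": 0,"ax": 0,"ay": 0,"az": 0}], claw=-0.7)

```text
t: 46.88
eef_pos: [0.6311, 0.0505, 0.0427]
ee_rot: [-0.113, 3.14, 0.0]
ft_force: [-0.5, -0.6, 0.1]
width: 0.0727
grip_force: 0.0
```

Request:
jog_arm(deltas=[{"tx": 0,"ty": 0,"tz": -0.4,"ax": 0,"ay": 0,"az": 0},{"tx": 0,"ty": 0,"tz": -0.9,"ax": 0,"ay": 0,"az": 0},{"tx": 0,"ty": 0,"tz": -0.9,"ax": 0,"ay": 0,"az": 0},{"tx": 0,"ty": 0,"tz": -0.9,"ax": 0,"ay": 0,"az": 0},{"tx": 0,"ty": 0,"tz": -0.9,"ax": 0,"ay": 0,"az": 0},{"tx": 0,"ty": 0,"tz": -0.5,"ax": 0,"ay": 0,"az": 0},{"tx": 0,"ty": 0,"tz": 0,"ax": 0,"ay": 0,"az": 0}])

```text
t: 47.75
eef_pos: [0.6318, 0.0505, 0.2251]
ee_rot: [-0.113, 3.136, 0.0]
ft_force: [0.8, 0.3, -0.6]
width: 0.0725
grip_force: 0.0
```

```bash
python3 - <<'E'
from h import *
st(); P=camera_params('wrist'); im=save('wrist','w14.png')
for j,(x,y) in {1:(2,-135),4:(2,-44),2:(2,45),3:(-4,135)}.items(): lid(im,P,j,x,y)
# lever ball at w1: triangulate with scene0
P1=__import__('pickle').load(open('w1.pkl','rb'))
c1,d1=ray('w',(553,186),P1); c2,d2=ray('scene',(280+597/4,125+60/4)); s=np.linalg.lstsq(np.c_[d1,-d2],c2-c1,rcond=None)[0]
p=c1+d1*s[0]; q=c2+d2*s[1]; X=(p+q)/2; print('ball',X.round(4),S(X).round(1),np.linalg.norm(p-q).round(4))
go(*W(-75,X is not None and S(X)[1]),.2,TH+np.pi/2)
E
```

```text
t 47.75 tcp [0.6318 0.0505 0.2251] S [  5.1 -43.7] F(shaker) [0.8 0.2] -0.6 w 0.0725
lid 1 452 [224.8 179.9] [   1.3 -132.7]
lid 4 1968 [320.7 185.4] [  1.5 -44.9]
lid 2 812 [418.4 182.5] [ 2.  42.9]
lid 3 252 [550.4 150.3] [-28.6 152.9]
lid 3 1541 [520.5 177.5] [ -4.3 131.3]
ball [0.5536 0.3095 0.1043] [-54.6 220.3] 0.0015
to [0.5332 0.3081 0.2   ] shift units [1.991 6.598 0.588] turn units [-0.    0.01  0.01] | psi now 1.643
```

All four lids are in place, at S x ≈ 1–2 for nests 1, 2 and 4 and −4 for nest 3, whose stop sits 4 mm back. Next is the lever, after checking where the cup is.

```bash
python3 - <<'E'
from h import *
for uv,z in [((387,118),.075),((385,143),0)]: X=onplane('scene',uv,z); print('cup',X.round(3),S(X).round(0))
gos(-100,220,.225); gos(-100,220,.075)
E
```

```text
cup [0.4   0.305 0.075] [-208.  227.]
cup [0.414 0.297 0.   ] [-195.  218.]
to [0.5083 0.3061 0.225 ] shift units [ 2.616  6.592 -0.037] turn units [-0.    0.01  0.01] | psi now 1.643
to [0.5083 0.3061 0.075 ] shift units [2.616 6.592 3.713] turn units [-0.    0.01  0.01] | psi now 1.643
```

Request:
jog_arm(deltas=[{"tx": 0.33,"ty": 0.82,"tz": 0,"ax": 0,"ay": 0,"az": 0},{"tx": 0.33,"ty": 0.82,"tz": 0,"ax": 0,"ay": 0,"az": 0},{"tx": 0.33,"ty": 0.82,"tz": 0,"ax": 0,"ay": 0,"az": 0},{"tx": 0.33,"ty": 0.82,"tz": 0,"ax": 0,"ay": 0,"az": 0},{"tx": 0.33,"ty": 0.82,"tz": 0,"ax": 0,"ay": 0,"az": 0},{"tx": 0.33,"ty": 0.82,"tz": 0,"ax": 0,"ay": 0,"az": 0},{"tx": 0.33,"ty": 0.82,"tz": 0,"ax": 0,"ay": 0,"az": 0},{"tx": 0.33,"ty": 0.84,"tz": 0,"ax": 0,"ay": 0,"az": 0},{"tx": 0,"ty": 0,"tz": 0,"ax": 0,"ay": 0,"az": 0}], claw=1)

```text
t: 48.92
eef_pos: [0.5053, 0.307, 0.2217]
ee_rot: [0.117, -3.138, 0.001]
ft_force: [0.2, -0.2, -0.6]
width: -0.0
grip_force: 0.0
```

Request:
jog_arm(deltas=[{"tx": 0,"ty": 0,"tz": 0.8,"ax": 0,"ay": 0,"az": 0},{"tx": 0,"ty": 0,"tz": 0.8,"ax": 0,"ay": 0,"az": 0},{"tx": 0,"ty": 0,"tz": 0.8,"ax": 0,"ay": 0,"az": 0},{"tx": 0,"ty": 0,"tz": 0.8,"ax": 0,"ay": 0,"az": 0},{"tx": 0,"ty": 0,"tz": 0.5,"ax": 0,"ay": 0,"az": 0},{"tx": 0,"ty": 0,"tz": 0,"ax": 0,"ay": 0,"az": 0}])

```text
t: 49.68
eef_pos: [0.5058, 0.3039, 0.0729]
ee_rot: [0.112, -3.136, 0.003]
ft_force: [0.8, -0.0, -0.2]
width: -0.0
grip_force: 0.0
```

Request:
jog_arm(deltas=[{"tx": -0.2,"ty": 0,"tz": 0,"ax": 0,"ay": 0,"az": 0},{"tx": -0.2,"ty": 0,"tz": 0,"ax": 0,"ay": 0,"az": 0},{"tx": -0.2,"ty": 0,"tz": 0,"ax": 0,"ay": 0,"az": 0},{"tx": -0.2,"ty": 0,"tz": 0,"ax": 0,"ay": 0,"az": 0}])

```text
t: 50.18
eef_pos: [0.5393, 0.3078, 0.075]
ee_rot: [-0.113, 3.139, 0.0]
ft_force: [-2.5, -0.2, 1.6]
width: 0.0002
grip_force: 1.1
```

```bash
python3 - <<'E'
from h import *
st()
E
```

```text
t 50.17 tcp [0.5393 0.3078 0.075 ] S [-68.9 219.5] F(shaker) [-2.5  0. ] 1.6 w 0.0002
```

Request:
jog_arm(deltas=[{"tx": -0.2,"ty": 0,"tz": 0,"ax": 0,"ay": 0,"az": 0},{"tx": -0.2,"ty": 0,"tz": 0,"ax": 0,"ay": 0,"az": 0},{"tx": -0.2,"ty": 0,"tz": 0,"ax": 0,"ay": 0,"az": 0}])

```text
t: 50.55
eef_pos: [0.5632, 0.3095, 0.0747]
ee_rot: [-0.113, 3.14, -0.0]
ft_force: [-0.9, 0.8, 0.1]
width: 0.0003
grip_force: 0.6
```

Request:
jog_arm(deltas=[{"tx": -0.15,"ty": 0,"tz": 0,"ax": 0,"ay": 0,"az": 0},{"tx": -0.1,"ty": 0,"tz": 0,"ax": 0,"ay": 0,"az": 0},{"tx": 0,"ty": 0,"tz": 0,"ax": 0,"ay": 0,"az": 0}])

```text
t: 50.92
eef_pos: [0.5728, 0.3101, 0.0745]
ee_rot: [0.113, -3.139, 0.0]
ft_force: [-0.0, 0.6, 0.3]
width: -0.0
grip_force: 0.0
```

```bash
python3 - <<'E'
from h import *
st()
E
```

```text
t 50.92 tcp [0.5728 0.3101 0.0745] S [-35.4 219.5] F(shaker) [0.  0.6] 0.3 w -0.0
```

Request:
jog_arm(deltas=[{"tx": -0.1,"ty": 0,"tz": 0,"ax": 0,"ay": 0,"az": 0},{"tx": -0.1,"ty": 0,"tz": 0,"ax": 0,"ay": 0,"az": 0}])

```text
t: 51.18
eef_pos: [0.5795, 0.3106, 0.0744]
ee_rot: [0.113, -3.137, 0.0]
ft_force: [-21.7, -0.7, 5.2]
width: -0.0001
grip_force: 10.7
```

Request:
jog_arm(deltas=[{"tx": -0.08,"ty": 0,"tz": 0,"ax": 0,"ay": 0,"az": 0},{"tx": 0,"ty": 0,"tz": 0,"ax": 0,"ay": 0,"az": 0}])

```text
t: 51.42
eef_pos: [0.5799, 0.3107, 0.074]
ee_rot: [0.114, -3.132, 0.001]
ft_force: [-29.4, -2.2, 13.3]
width: -0.0
grip_force: 16.1
```

```bash
python3 - <<'E'
from h import *
st(); save('scene','scene3.png'); im=cv2.imread('pics/scene3.png'); cv2.imwrite('pics/s3c.png',cv2.resize(im[110:230,330:480],None,fx=4,fy=4,interpolation=cv2.INTER_CUBIC))
E
```

```text
t 51.42 tcp [0.5799 0.3107 0.074 ] S [-28.3 219.5] F(shaker) [-29.5  -0.1] 13.3 w -0.0
```

Request:
jog_arm(deltas=[{"tx": 0.2,"ty": 0,"tz": 0,"ax": 0,"ay": 0,"az": 0},{"tx": 0.4,"ty": 0,"tz": 0,"ax": 0,"ay": 0,"az": 0},{"tx": 0.3,"ty": 0,"tz": -0.5,"ax": 0,"ay": 0,"az": 0},{"tx": 0,"ty": 0,"tz": -0.9,"ax": 0,"ay": 0,"az": 0},{"tx": 0,"ty": 0,"tz": -0.9,"ax": 0,"ay": 0,"az": 0},{"tx": 0,"ty": 0,"tz": -0.9,"ax": 0,"ay": 0,"az": 0},{"tx": 0,"ty": -0.8,"tz": -0.9,"ax": 0,"ay": 0,"az": 0},{"tx": 0,"ty": -0.8,"tz": -0.9,"ax": 0,"ay": 0,"az": 0},{"tx": 0,"ty": -0.8,"tz": 0,"ax": 0,"ay": 0,"az": 0},{"tx": 0,"ty": -0.8,"tz": 0,"ax": 0,"ay": 0,"az": 0},{"tx": 0,"ty": -0.8,"tz": 0,"ax": 0,"ay": 0,"az": 0},{"tx": 0,"ty": 0,"tz": 0,"ax": 0,"ay": 0,"az": 0}])

```text
t: 52.98
eef_pos: [0.5596, 0.147, 0.2766]
ee_rot: [-0.109, 3.138, 0.0]
ft_force: [-0.4, 0.1, -1.2]
width: 0.0001
grip_force: 0.0
```

```bash
python3 - <<'E'
from h import *
st(); P=camera_params('wrist'); im=save('wrist','w15.png')
for j,(x,y) in {1:(2,-135),4:(2,-44),2:(2,45),3:(-4,135)}.items(): lid(im,P,j,x,y)
cv2.imwrite('pics/w15c.png',cv2.resize(im[60:360,60:560,::-1],None,fx=1.6,fy=1.6,interpolation=cv2.INTER_CUBIC))
E
```

```text
t 52.98 tcp [0.5596 0.147  0.2766] S [-60.1  57.7] F(shaker) [-0.4  0.1] -1.2 w 0.0001
lid 1 319 [155.3 224. ] [-1.000e-01 -1.307e+02]
lid 4 165 [202.5 201.8] [-32.3 -67.1]
lid 4 1353 [228.4 230.6] [  0.3 -42.9]
lid 2 74 [282.  194.9] [-36.   14.7]
lid 2 506 [311.1 226.8] [ 0.9 45.4]
lid 2 117 [322. 261.] [43.2 57.4]
lid 3 870 [392.8 223.4] [ -5.4 134.1]
```

View pics/w15c.png

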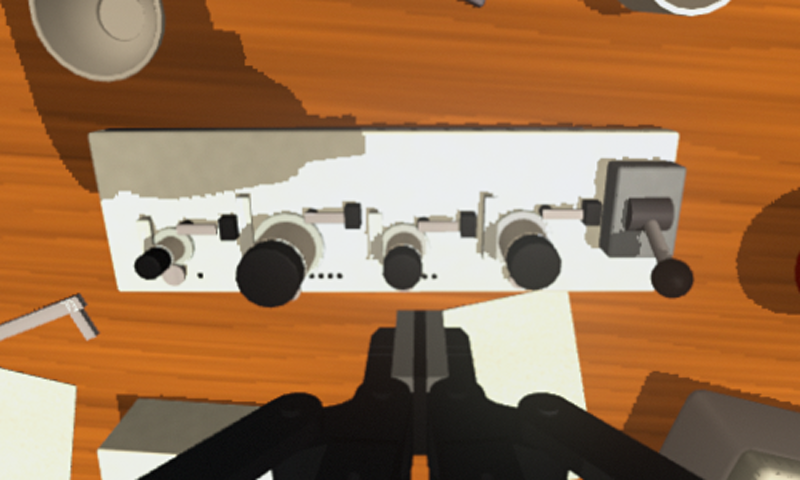

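The four jars stand in their nests, at crop (165,250), (285,250), (405,255) and (525,250), with the rollers behind them. The lever ball is over on the +x side at (672,278). I'm handing the job in.

```bash
python3 -c "
from plant import manip
print(manip.sign_off())"
```

```text
the job is handed in; nothing more can be done
None
```

I loaded all four jars in order from smallest to largest, each against the stop in its own nest with the roller behind it, then pushed the start lever over to its hard stop and handed the job in at about 53 s; no verdict was returned.

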